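Set a telescoping pipe stand one hole higher and lay the pipe in it

ROBOT

A 6-joint arm with a two-finger parallel gripper is mounted at the origin on a cart in front of the work surface, level with it; the furniture and walls round the work are solid. World frame = base frame: x ahead of the robot, y to its left, z up, the work surface at z = 0. Lengths are in m, angles in degrees, forces in N, time in s.
With the tool pointing down it reaches from about 0.4 to 0.825 m from the base axis. Payload 7 kg.
Tool frame: the origin (TCP) lies midway between the tips of the shut fingers; the grasp point (between the pads) lies 19 mm behind it (ctrl.grasp_offset is the distance from the TCP to the grasp point, in m); z points along the fingers, x is the direction in which the jaws open and shut, and the axes are right-handed (so a half turn about z gives the same grasp; the last joint's range is limited). The gripper opens to 88 mm and grips with 3 to 60 N. Pads are 19 mm wide; open, the fingers measure 130 mm over their backs; the gripper's body (78 mm by 193 mm) begins 47 mm behind the grasp point.
Start: joints at [90.877, 20.546, 0.682, 0, -70.136, -16.507], TCP at [0.182, 0.65, 0.227] pointing down, gripper open.
Joint ranges: [-176.03, 176.03], [-82.01, 121.73], [-58.28, 71.71], [-173.87, 95.51], [-174.79, -0.11], [-173.66, 173.66]. Speed limits (degrees/s): [136.94, 136.94, 172.46, 180, 180, 180].

INTERFACE

Orientations are given as [roll, pitch, yaw] about the fixed x, y, z axes, in that order (R = Rz(yaw) Ry(pitch) Rx(roll)).
In Python, from plant import sensors, snapshot, order, ctrl gives the robot as it stands.
- The arm moves only by the tool send_rows, never from a script. Its argument "commands" is a list of rows, each a list of 3 entries, a list of its own where there are three numbers: the closure, from 0 (fully open) to 1 (shut), then the shift along the world's x, y, z in units of 0.25 m (1.0 is 0.25 m), then the turn, a rotation vector about the world's x, y, z in units of 360 degrees (1.0 is 360 degrees). In form: [[hand, [x, y, z], [ax, ay, az]], ...]. A call has 1 to 12 rows; each row shifts and turns the pose as measured when the row begins; what a row does not reach is not made up. A row lasts 1/10 s, in which the tool goes at most 50 mm and 8.59 degrees, less where a joint would pass 70% of its speed; a pose out of reach is approached as far as the arm can. A call with a number of a shift or a turn outside -1 to 1 is refused whole. A call with a gripper value outside its range is refused whole. The fingers move at their own pace and stop on an object; the grip force is fixed at half the most. Time passes only in rows, so rows that do not move let the fingers close. It gives the time, the measured TCP pose, the force and the opening at its end, in the units of the state.
- sensors.get_obs(): the state, without advancing time (a new reading comes with each control period).
- snapshot(name): name is "side" or "top"; returns a dict with "color" (384x512x3 uint8, blue, green, red), "z_map" (384x512 float32, m along the optical axis (not along the pixel's ray), 0 where there is no reading), "mtx" (3x3 intrinsics, pixels), "xyz" and "attitude" of the camera in the world. Camera axes: x right, y down, z forward; pixel columns grow to the right and rows downward; lengths in m; the calibration is good to about 2 mm. A picture is of the moment at which its call begins.
- order.close_job(): hands the job in, once; it reports no verdict.
The state is a dict: "clock": time; "joint_pos": joint angles; "qvel": joint speeds; "tau": joint torques, N m; "tool_pos": TCP position; "orientation": TCP orientation; "force": force on the tool from outside, world axes, zero at the start; "moment": the same for the moment, N m; "opening": finger opening in m.
Only numpy, scipy, OpenCV 4.12 (cv2) and the standard library are available. Lean on these libraries where they do the work, as an engineer would, in place of code of your own. Each camera call takes 0.05 s, during which the arm holds its last target.

TASK

Squeeze in the sprung brass button of the pipe stand's adjustable leg and draw its sleeve up until the button snaps right out through the next hole; stop there at once, without wrenching the sleeve against the button. Then lay the grey pipe gently in the two V-heads so that it lies straight and about level in both, overhanging them by about the same length, and let go. Leave the other things on the bench where they stand.

Things in the scene. Friction and masses are not known exactly. Their poses are not given: they have to be found in the camera images.
- stand: Pipe stand fixed to the bench: dark green base plate 70 x 330 x 8 mm, long along y; origin mid-underside, z up. At y = -100 mm a dark green fixed post with a V-head; at y = +100 mm the adjustable leg, a bare-metal sleeve on a dark 30 mm square inner post. The 90 degree Vs, open upward, run along y: so will the pipe, its axis 199 to 206 mm above the bench.
- sleeve: Sleeve of the leg: 38 mm square tube 102 mm long, V-head on top; slides only up and down; axes as the stand's, origin mid lower end (36 mm above the bench at the start). Its +y face has three 13 mm holes, 27 to 40 mm apart (hand drilled, each stand differs); the top one, 91 mm above the origin, holds the button at the start. 0.3 kg, 1 to 2 N friction; with the button pushed in it falls if let go.
- snap_button: Round-nosed 12 mm brass button on a 1 to 3 N spring in the inner post, 128 mm above the bench; origin at its tip, y outward (= stand's y). Snapped out it is 6.5 mm proud of the sleeve and locks it (1 mm play; over 25 N on it is too much). Pressed flush by a pad, the sleeve's +y and -y faces pinched, its nose gives way to a steady pull up of 8 to 20 N, until the next hole.
- fixed_head (a point): Bottom of the V of the fixed post's head, 179 mm above the bench; a seated pipe's axis is 23 mm above it. The head is 38 mm long along y, 42 mm across in x, its top 18 mm above this point.
- lift_head (a point): Bottom of the V of the sleeve's head, 109 mm above the sleeve's origin. The head is 38 mm long along y (as the sleeve), 42 mm across in x, its top 18 mm above this point. 33 mm lower than the fixed head at the start; one hole up it is level with it only to within 7 mm, as the holes differ.
- pipe: Grey steel pipe, 340 mm long, 33 mm in diameter, 0.3 to 0.6 kg, lying on the bench at the left; x along its length; origin at mid-length on its skin, underneath at the start (it may roll).
- pipe_mid (a point): Middle of the pipe, on its axis (16 mm from the skin).
- pliers_green: Green-handled pliers, 166 x 54 x 13 mm, lying in front of the stand; bystander.
- drill_box: Green sheet-metal drill box, 68 x 91 x 33 mm, behind the stand at the right; bystander.
- collet: Grey steel collet, 33 mm wide and 31 mm tall, standing at the left front; bystander.
- arbor: Dark steel arbor, 56 mm wide and 105 mm tall, standing behind the pipe; bystander.
- bottle_0: White plastic bottle with a blue cap, 45 mm wide, 122 mm tall, by the spray cans at the left; bystander.

How it is judged:
By the outcome, as a careful person would: the job done as asked, in the order asked, and still so for the second after the job is handed in, with the robot touching nothing.
It also fails if it takes over 50 s, if anything falls off the work surface, if the arm or the gripper's body presses on something with over 40 N, if the wrist force passes 120 N, or if a joint passes its speed limit or range.

## Working session

There is one attempt and no reset: what is moved stays moved. The work goes in short steps, Python scripts to look and compute and a tool call to move; the robot and the scene stay as the last step left them, time stands still between calls to the robot, and variables do not carry over. Pictures are saved under pics/ and viewed, and the job is handed in when it is done.

Besides the shell and the picture viewer there is one more tool, called after ">>>" by a JSON object that holds its "fn" and its "kwargs". send_rows: Moves the arm, as the interface text tells. Its arguments: {"type":"object","properties":{"commands":{"type":"array","items":{"type":"array"}}},"required":["commands"]}

```bash
ls; mkdir -p pics; python3 - <<'E'
from plant import sensors, snapshot, order, ctrl
import cv2, pickle, numpy as np
o=sensors.get_obs(); print({k:np.round(v,3) for k,v in o.items()}); print([a for a in dir(ctrl) if a[0]!='_'], ctrl.grasp_offset)
for n in("side","top"):
    s=snapshot(n); pickle.dump(s,open(n+"0.pkl","wb")); cv2.imwrite(f"pics/{n}0.png",cv2.resize(s["color"],(800,600))); print(n,s["mtx"],s["xyz"],s["attitude"])
E
```

```text
pics
{'clock': np.float64(0.0), 'joint_pos': array([ 9.0877e+01,  2.0592e+01,  6.3500e-01, -2.1000e-02, -7.0135e+01,
       -1.6507e+01]), 'qvel': array([ 0.09 , -0.06 , -0.037, -0.007, -0.026,  0.013]), 'tau': array([-0.0000e+00, -5.8272e+01,  2.9305e+01,  6.9970e+00,  7.0000e-03,
       -0.0000e+00]), 'tool_pos': array([0.182, 0.65 , 0.226]), 'orientation': array([-1.79993e+02, -9.40000e-02, -1.05637e+02]), 'force': array([-0.941, -0.242, -0.76 ]), 'moment': array([ 0.005, -0.008, -0.064]), 'opening': np.float64(0.087)}
['PlanningError', 'grasp_offset'] 0.0188
side [[452.22145879   0.         250.73238903]
 [  0.         452.22145879 193.71818249]
 [  0.           0.           1.        ]] [ 0.03057717 -0.99139534  0.79668317] [-119.59978321    1.09829433  -26.89219111]
top [[404.67796806   0.         251.38106993]
 [  0.         404.67796806 194.65774098]
 [  0.           0.           1.        ]] [0.483726   0.05528812 1.16752795] [-174.63659514    0.62264742  -89.22245851]
```

View pics/side0.png

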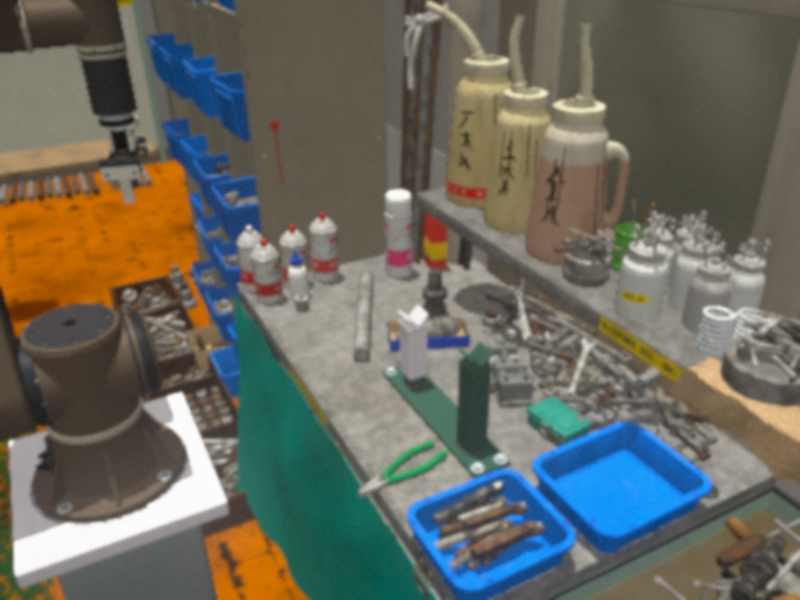

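View pics/top0.png

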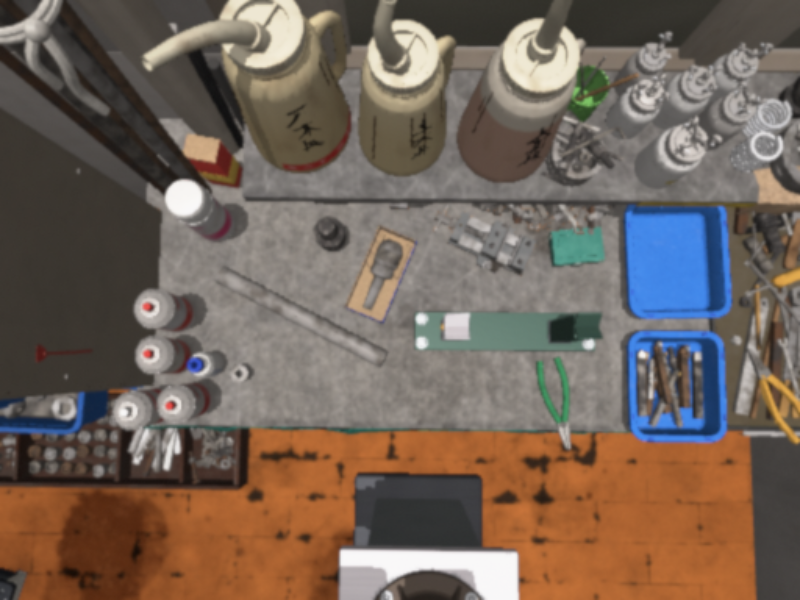

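The side view shows the sleeve at about (412,345) and the green fixed post at about (475,400). The pipe lies at about (364,315). In the top view the stand runs from (415,330) to (600,330), with the button side to the left, and the pipe runs from (222,275) to (383,358).

```bash
cat > h.py <<'E'
import numpy as np, cv2, pickle
from scipy.spatial.transform import Rotation as R
def ray(s,u,v):
    d=np.linalg.solve(s["mtx"],np.array([u,v,1.0])); return R.from_euler('xyz',s["attitude"],degrees=True).apply(d)
def onz(s,u,v,z):
    d=ray(s,u,v); c=np.array(s["xyz"]); return c+d*(z-c[2])/d[2]
def ony(s,u,v,y):
    d=ray(s,u,v); c=np.array(s["xyz"]); return c+d*(y-c[1])/d[1]
def proj(s,p):
    q=R.from_euler('xyz',s["attitude"],degrees=True).inv().apply(np.asarray(p)-np.array(s["xyz"])); q=(s["mtx"]@q.T).T if q.ndim>1 else s["mtx"]@q
    return q[...,:2]/q[...,2:]
def cloud(s):
    z=s["z_map"].astype(float); v,u=np.mgrid[:z.shape[0],:z.shape[1]]
    d=np.stack([u,v,np.ones_like(u)],-1)@np.linalg.inv(s["mtx"]).T*z[...,None]
    p=R.from_euler('xyz',s["attitude"],degrees=True).apply(d.reshape(-1,3))+np.array(s["xyz"]); p=p.reshape(*z.shape,3); p[z==0]=np.nan; return p
E
python3 - <<'E'
from h import *
t=pickle.load(open("top0.pkl","rb")); s=pickle.load(open("side0.pkl","rb"))
k=0.64
P=cloud(t)
print("bench z", np.nanmedian(P[250:260,260:300,2].ravel()))
# plate
hsv=cv2.cvtColor(t["color"],cv2.COLOR_BGR2HSV)
x=P[...,0];y=P[...,1];z=P[...,2]
m=(hsv[...,0]>60)&(hsv[...,0]<95)&(hsv[...,1]>70)&(hsv[...,2]<120)
m[:180]=0;m[240:]=0;m[:,:255]=0;m[:,395:]=0
mm=m.astype(np.uint8)
c=max(cv2.findContours(mm,0,2)[0],key=cv2.contourArea); r=cv2.minAreaRect(c);print(r)
for b in cv2.boxPoints(r): print(b, onz(t,*b,0.008))
# pipe via depth
pm=(z>0.012)&(z<0.05)&(x>0.3)&(x<0.62)&(y>0.05)&(y<0.45)
n,l,st,ce=cv2.connectedComponentsWithStats(pm.astype(np.uint8))
for i in range(1,n):
    if st[i,4]>150:
        q=P[l==i]; c0=q.mean(0); w,v=np.linalg.eigh(np.cov(q[:,:2].T)); a=q[:,:2]-c0[:2]; 
        L=a@v[:,1]; print(st[i],c0,v[:,1],L.min(),L.max(),np.ptp(a@v[:,0]),np.percentile(q[:,2],95))
print('heads')
hm=(z>0.12)&(x>0.4)&(x<0.75)&(y>-0.4)&(y<0.15)&(P[...,2]<0.24)
n,l,st,ce=cv2.connectedComponentsWithStats(hm.astype(np.uint8))
for i in range(1,n):
    if st[i,4]>30: q=P[l==i]; print(st[i],q.min(0),q.max(0),np.median(q,0))
for nme,S,(a,b,c_,d) in (("top",t,(180,245,255,395)),("side",s,(180,310,235,340))):
    cv2.imwrite(f"pics/{nme}c.png",cv2.resize(S["color"][a:b,c_:d],None,fx=4.5 if nme=="side" else 5.5,fy=4.5 if nme=="side" else 5.5,interpolation=cv2.INTER_CUBIC))
E
```

```text
bench z 0.00010409739186312272
((367.3770751953125, 209.64756774902344), (13.489826202392578, 28.51875877380371), 84.80557250976562)
[352.5656  204.22134] [ 0.56854171 -0.22078545  0.008     ]
[380.96722 201.63937] [ 0.57699152 -0.30196101  0.008     ]
[382.18854 215.07379] [ 0.53856997 -0.30480989  0.008     ]
[353.78693 217.65576] [ 0.53014019 -0.22388842  0.008     ]
[ 146  183  102   52 1146] [0.55564022 0.21320891 0.02915314] [0.43681186 0.89955289] -0.14198020798435615 0.1684901542164575 0.03487434671289974 0.034727495736118164
heads
[217 125 234   7 655] [ 0.7284898  -0.39961067  0.21276241] [0.73441043 0.14995747 0.23999886] [ 0.73027012 -0.12632974  0.22833132]
[282 200  19  17 283] [ 0.52590182 -0.05422874  0.12864554] [ 0.5662368  -0.01112029  0.16545165] [ 0.54687236 -0.03300655  0.15539494]
[362 200  24  17 373] [ 0.52705108 -0.25414282  0.12445007] [ 0.56596096 -0.215074    0.19963152] [ 0.54737862 -0.22800446  0.1848238 ]
```

```bash
sleep 1
```

```text
(no output)
```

View pics/sidec.png

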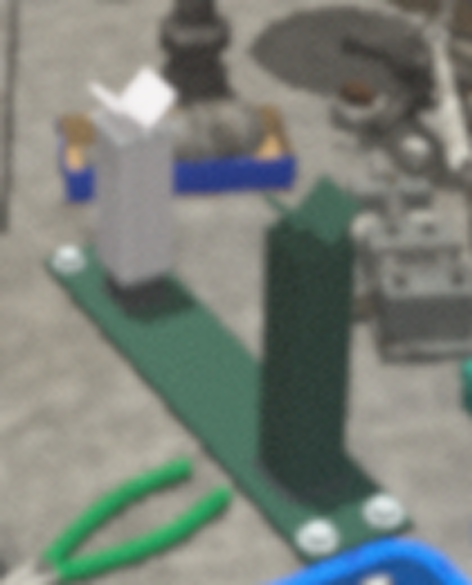

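View pics/topc.png

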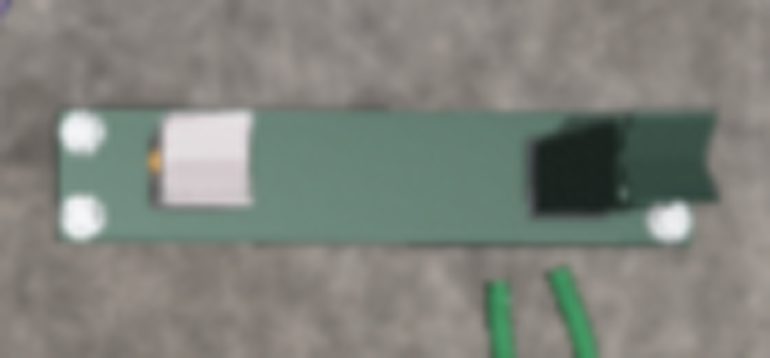

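```bash
python3 - <<'E'
from h import *
t=pickle.load(open("top0.pkl","rb")); s=pickle.load(open("side0.pkl","rb"))
P=cloud(t);Q=cloud(s)
def up(S,a,b,sc): # crop px -> image px
    pass
# plate by depth band
x,y,z=P[...,0],P[...,1],P[...,2]
hsv=cv2.cvtColor(t["color"],cv2.COLOR_BGR2HSV)
m=((z>0.004)&(z<0.013)&(x>0.48)&(x<0.62)&(y>-0.36)&(y<0.08)&(hsv[...,0]>60)&(hsv[...,0]<95)&(hsv[...,1]>45)).astype(np.uint8)
m=cv2.morphologyEx(m,cv2.MORPH_CLOSE,np.ones((9,9)))
c=max(cv2.findContours(m,0,2)[0],key=cv2.contourArea); r=cv2.minAreaRect(c);print(r)
bx=np.array([onz(t,*b,0.008) for b in cv2.boxPoints(r)]);print(bx,bx.mean(0))
# long edges fits: per-column
e1=[];e2=[]
for u in range(275,380):
    v=np.flatnonzero(m[:,u]); 
    if len(v)>15: e1.append(onz(t,u,v[0]-.5,0.008)[:2]); e2.append(onz(t,u,v[-1]+.5,0.008)[:2])
for e in(e1,e2):
    e=np.array(e); p=np.polyfit(e[:,1],e[:,0],1); print("edge slope deg",np.degrees(np.arctan(p[0])),"x at y=-.13",np.polyval(p,-.134),len(e))
# heads from both clouds
for nm,C in(("top",P),("side",Q)):
  for nme,lo,hi,zl,zh in(("lift",-.08,.02,.148,.18),("fix",-.29,-.18,.18,.21)):
    k=(C[...,0]>.5)&(C[...,0]<.6)&(C[...,1]>lo)&(C[...,1]<hi)&(C[...,2]>zl)&(C[...,2]<zh)
    q=C[k]; print(nm,nme,len(q),np.percentile(q,2,0),np.percentile(q,98,0))
# pipe
pm=(z>0.012)&(z<0.05)&(x>0.3)&(x<0.70)&(y>0.05)&(y<0.45)
n,l,st,ce=cv2.connectedComponentsWithStats(pm.astype(np.uint8))
for i in range(1,n):
    if st[i,4]>60:
        q=P[l==i]; c0=q.mean(0); w,v=np.linalg.eigh(np.cov(q[:,:2].T)); a=q[:,:2]-c0[:2]; 
        L=a@v[:,1]; W=a@v[:,0];print(st[i],c0,v[:,1],L.min(),L.max(),W.min(),W.max(),np.percentile(q[:,2],95), c0[:2]+v[:,1]*(L.min()+L.max())/2+v[:,0]*(W.min()+W.max())/2)
# tall things
hm=(z>0.06)&(x>0.3)&(x<0.72)&(y>0.0)&(y<0.6)
n,l,st,ce=cv2.connectedComponentsWithStats(hm.astype(np.uint8))
for i in range(1,n):
    if st[i,4]>20: q=P[l==i]; print("tall",st[i],q.min(0),q.max(0))
k=(Q[...,2]>.3)&(Q[...,1]>.3)&(Q[...,1]<.9)&(Q[...,0]>.1)&(Q[...,0]<.75); q=Q[k]; print("side tall", len(q),q.min(0),q.max(0))
k=(z>.25)&(y>.35)&(x>.1)&(x<.7); q=P[k]; print("cab", len(q),q.min(0),q.max(0))
E
```

```text
((319.0, 218.0), (34.0, 106.0), 90.0)
[[ 0.574641    0.02712206  0.008     ]
 [ 0.57850254 -0.27639373  0.008     ]
 [ 0.48155899 -0.27501754  0.008     ]
 [ 0.47745313  0.02613118  0.008     ]] [ 0.52803891 -0.12453951  0.008     ]
edge slope deg -0.9441834042783998 x at y=-.13 0.5778765213354287 65
edge slope deg 8.649852707144305 x at y=-.13 0.507096216360191 65
top lift 227 [ 0.52600553 -0.05365425  0.14836459] [ 0.56603543 -0.01680513  0.16444988]
top fix 250 [ 0.52717395 -0.25317742  0.18080618] [ 0.56580186 -0.21687576  0.19879024]
side lift 97 [ 0.52235939 -0.05417944  0.14851899] [ 0.56260551 -0.0160752   0.16353453]
side fix 155 [ 0.5234475  -0.25495322  0.18069496] [ 0.56345292 -0.2166088   0.19688286]
[220 157  39  50 121] [0.61589328 0.11226243 0.02661623] [-0.99606006 -0.08868117] -0.08178017971967433 0.05916537139265286 -0.047912591683717226 0.06412141108167588 0.03324498498270412 [0.62787484 0.10519271]
[232 156  27  43 451] [0.64732373 0.09033097 0.03406838] [-0.90050295  0.43484989] -0.05926859785536828 0.0695099242591528 -0.033903066474579406 0.027038678594455873 0
[... 1065 characters left out ...]
36792815776 [0.41809951 0.40747664]
tall [    0    95   120   183 14145] [0.37031131 0.4289596  0.06005136] [0.71995577 0.59999767 0.48123149]
tall [108 133  35  18 345] [0.70454211 0.36895241 0.06135187] [0.71992458 0.42031265 0.21062853]
tall [201 143  18  15 161] [0.69107007 0.1628199  0.06014664] [0.71987239 0.20978219 0.10975563]
tall [120 225  18  16 219] [0.45908017 0.37902702 0.06086353] [0.49988361 0.42078398 0.12338537]
tall [  72  245   59   30 1243] [0.37255743 0.39404684 0.06011383] [0.44528276 0.52549394 0.16273446]
side tall 14052 [0.10003005 0.49583568 0.30004297] [0.74997174 0.89977395 0.64293969]
cab 8116 [0.16415358 0.50473605 0.25003794] [0.69998293 0.58717251 0.47781086]
```

>>> {"fn": "send_rows", "kwargs": {"commands": [[0,[0,-0.16,0.12],[0,0,0]],[0,[0,-0.16,0.12],[0,0,0]],[0,[0,-0.16,0.12],[0,0,0]],[0,[0.04,-0.19,0],[0,0,0]],[0,[0.04,-0.19,0],[0,0,0]],[0,[0.04,-0.19,0],[0,0,0]],[0,[0.04,-0.19,0],[0,0,0]]]}}

```text
clock: 0.8
tool_pos: [0.2207, 0.3322, 0.3082]
orientation: [-179.8, -0.9, -105.5]
force: [1.2, 0.4, 0.6]
opening: 0.0877
```

>>> {"fn": "send_rows", "kwargs": {"commands": [[0,[0.13,-0.147,0],[0,0,0.0044]],[0,[0.13,-0.147,0],[0,0,0.0044]],[0,[0.13,-0.147,0],[0,0,0.0044]],[0,[0.13,-0.147,0],[0,0,0.0044]],[0,[0.13,-0.147,0],[0,0,0.0044]],[0,[0.13,-0.147,0],[0,0,0.0044]],[0,[0.13,-0.147,0],[0,0,0.0044]],[0,[0.13,-0.147,0],[0,0,0.0044]],[0,[0.13,-0.147,0],[0,0,0.0044]],[0,[0.1,-0.147,0],[0,0,0.0044]],[0,[0,0,0],[0,0,0]]]}}

```text
clock: 1.9
tool_pos: [0.5398, -0.0542, 0.3081]
orientation: [-179.8, -0.4, -88.8]
force: [-0.7, 0.7, -0.6]
opening: 0.0878
```

>>> {"fn": "send_rows", "kwargs": {"commands": [[0,[0.01,0.04,-0.14],[0,0.0005,-0.001]],[0,[0.01,0.037,-0.14],[0,0.0005,-0.001]],[0,[0,0,-0.1],[0,0,0]],[0,[0,0,0],[0,0,0]]]}}

```text
clock: 2.3
tool_pos: [0.5444, -0.0368, 0.2093]
orientation: [179.7, -0.4, -89.9]
force: [-0.5, -0.1, -1.1]
opening: 0.0874
```

```bash
python3 - <<'E'
from plant import sensors, snapshot
import cv2, pickle, numpy as np
for n,(a,b,c,d) in(("top",(170,250,240,400)),("side",(130,310,220,360))):
    s=snapshot(n); pickle.dump(s,open(n+"1.pkl","wb")); cv2.imwrite(f"pics/{n}1.png",cv2.resize(s["color"][a:b,c:d],None,fx=4 if n=="side" else 5,fy=4 if n=="side" else 5,interpolation=cv2.INTER_CUBIC)[:600,:800])
o=sensors.get_obs();print({k:np.round(v,4) for k,v in o.items()})
E
```

```text
{'clock': np.float64(2.4), 'joint_pos': array([ 16.9494,   9.0937, -16.888 ,   0.4651, -64.0655,  73.0053]), 'qvel': array([-0.0739, -1.2267,  2.1433,  0.5253, -0.1736,  0.2954]), 'tau': array([-2.17000e-02, -3.93191e+01,  2.66217e+01,  6.22900e+00,
        1.93800e-01, -2.76000e-02]), 'tool_pos': array([ 0.5467, -0.0368,  0.2131]), 'orientation': array([-179.9237,   -0.4138,  -89.842 ]), 'force': array([ 0.3616, -0.0789,  0.8856]), 'moment': array([-0.0549, -0.0651, -0.0261]), 'opening': np.float64(0.0875)}
```

View pics/side1.png

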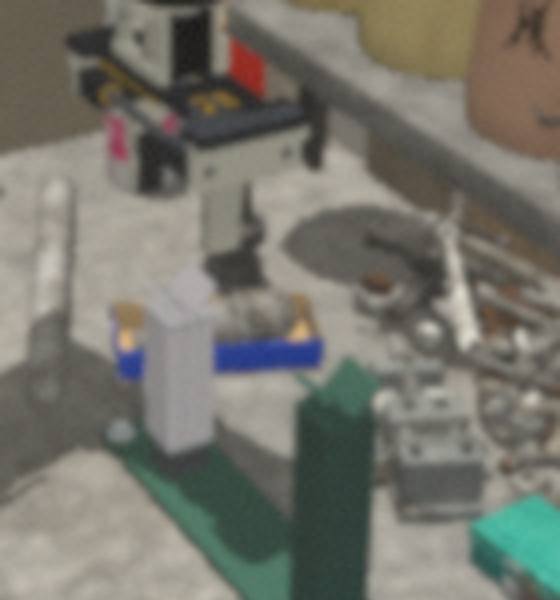

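View pics/top1.png

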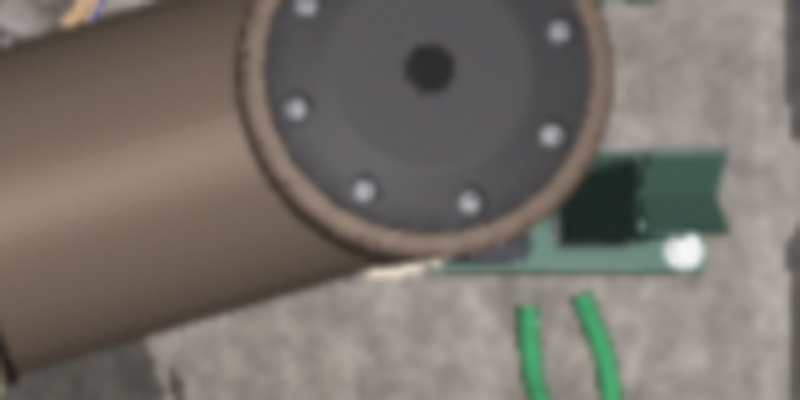

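The side crop shows the fingers above the sleeve at about (225,260) and the sleeve head at about (185,300). They are lined up, so I will go down.

>>> {"fn": "send_rows", "kwargs": {"commands": [[0,[0,0.006,-0.1],[0,0.0005,0]],[0,[0,0,-0.1],[0,0,0]],[0,[0,0,-0.06],[0,0,0]],[0,[0,0,0],[0,0,0]]]}}

```text
clock: 2.8
tool_pos: [0.5517, -0.0339, 0.1555]
orientation: [-179.3, -0.3, -89.7]
force: [-0.3, -0.1, -0.7]
opening: 0.0873
```

>>> {"fn": "send_rows", "kwargs": {"commands": [[0,[-0.02,-0.002,0],[0.0008,0.0015,0]],[0,[0,0,-0.08],[0,0,0]],[0,[0,0,-0.06],[0,0,0]],[0,[0,0,0],[0,0,0]]]}}

```text
clock: 3.2
tool_pos: [0.5506, -0.0335, 0.1283]
orientation: [-179.2, 0.1, -89.6]
force: [0.6, -0.1, 1.1]
opening: 0.0874
```

>>> {"fn": "send_rows", "kwargs": {"commands": [[0,[0,0,0],[0,0,0]]]}}

```text
clock: 3.3
tool_pos: [0.5514, -0.0334, 0.13]
orientation: [-179.1, 0.2, -89.6]
force: [0.1, -0.6, 0.1]
opening: 0.0878
```

>>> {"fn": "send_rows", "kwargs": {"commands": [[0,[-0.024,-0.005,-0.03],[0,0.003,0]],[0,[0,0,0],[0,0,0]]]}}

```text
clock: 3.5
tool_pos: [0.546, -0.0345, 0.1246]
orientation: [179.9, 0.2, -89.6]
force: [0.7, -0.5, -0.2]
opening: 0.0878
```

>>> {"fn": "send_rows", "kwargs": {"commands": [[0,[0,0,0],[0,0,0]],[0,[0,0,0],[0,0,0]]]}}

```text
clock: 3.7
tool_pos: [0.5465, -0.0345, 0.1255]
orientation: [179.9, 0.2, -89.6]
force: [0.1, -1.1, 1.2]
opening: 0.0874
```

>>> {"fn": "send_rows", "kwargs": {"commands": [[0,[-0.006,0,-0.05],[0,0,0]],[0.4,[0,0,0],[0,0,0]],[0.4,[0,0,0],[0,0,0]],[0.4,[0,0,0],[0,0,0]]]}}

```text
clock: 4.1
tool_pos: [0.5448, -0.0345, 0.1119]
orientation: [179.9, 0.2, -89.6]
force: [-0.5, 0.6, -1.3]
opening: 0.0687
```

>>> {"fn": "send_rows", "kwargs": {"commands": [[0.45,[0,0,0.01],[0,0,0]],[0.45,[0,0,0],[0,0,0]],[0.45,[0,0,0],[0,0,0]]]}}

```text
clock: 4.4
tool_pos: [0.545, -0.0344, 0.1149]
orientation: [179.9, 0.2, -89.6]
force: [-1.0, 0.2, -0.1]
opening: 0.0499
```

```bash
python3 - <<'E'
from plant import sensors, snapshot
import cv2, pickle, numpy as np
n="side";s=snapshot(n); cv2.imwrite("pics/side2.png",cv2.resize(s["color"][170:280,230:340],None,fx=5.4,fy=5.4,interpolation=cv2.INTER_CUBIC))
o=sensors.get_obs();print({k:np.round(v,4) for k,v in o.items()})
E
```

```text
{'clock': np.float64(4.45), 'joint_pos': array([ 16.7811,  14.3502, -24.0372,  -0.2788, -51.6054,  73.8217]), 'qvel': array([ 0.0758,  0.0692, -0.016 ,  0.0004, -0.0185,  0.0688]), 'tau': array([-1.03000e-02, -4.46948e+01,  2.43203e+01,  5.68680e+00,
        6.55000e-02,  3.00000e-04]), 'tool_pos': array([ 0.5451, -0.0344,  0.115 ]), 'orientation': array([179.9456,   0.2118, -89.5705]), 'force': array([ 0.1722, -0.2049, -0.314 ]), 'moment': array([-0.0631, -0.0045,  0.0225]), 'opening': np.float64(0.0488)}
```

View pics/side2.png

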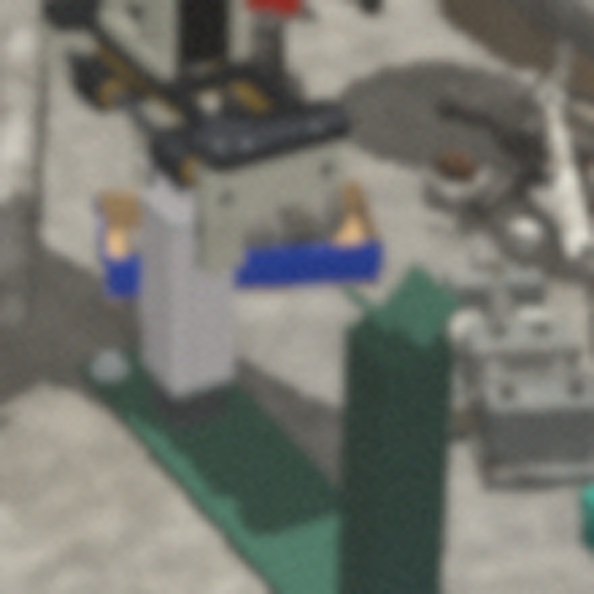

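The finger at about (222,230) is centred on the sleeve's -y face, allowing for its thickness and the gap. Next I will pinch.

>>> {"fn": "send_rows", "kwargs": {"commands": [[0.52,[0,0,0],[0,0,0]],[0.52,[0,0,0],[0,0,0]]]}}

```text
clock: 4.65
tool_pos: [0.5452, -0.0338, 0.115]
orientation: [180.0, 0.3, -89.6]
force: [0.2, 3.1, -0.2]
opening: 0.0427
```

>>> {"fn": "send_rows", "kwargs": {"commands": [[1,[0,0,0],[0,0,0]],[1,[0,0,0],[0,0,0]]]}}

```text
clock: 4.85
tool_pos: [0.5451, -0.0358, 0.1149]
orientation: [179.9, 0.1, -89.5]
force: [0.4, 0.7, -0.4]
opening: 0.0378
```

>>> {"fn": "send_rows", "kwargs": {"commands": [[1,[0,0,0],[0,0,0]]]}}

```text
clock: 4.95
tool_pos: [0.5451, -0.0358, 0.1149]
orientation: [179.9, 0.1, -89.6]
force: [-1.0, 2.8, 0.3]
opening: 0.0378
```

>>> {"fn": "send_rows", "kwargs": {"commands": [[1,[0,0,0.006],[0,0,0]]]}}

```text
clock: 5.05
tool_pos: [0.5451, -0.0358, 0.116]
orientation: [179.9, 0.1, -89.6]
force: [2.8, 0.1, -6.5]
opening: 0.0377
```

>>> {"fn": "send_rows", "kwargs": {"commands": [[1,[0,0,0.006],[0,0,0]]]}}

```text
clock: 5.15
tool_pos: [0.5451, -0.0357, 0.1171]
orientation: [179.9, 0.1, -89.6]
force: [2.0, -1.2, -5.8]
opening: 0.0377
```

>>> {"fn": "send_rows", "kwargs": {"commands": [[1,[0,0,0.006],[0,0,0]]]}}

```text
clock: 5.25
tool_pos: [0.545, -0.0357, 0.1183]
orientation: [179.9, 0.1, -89.6]
force: [3.6, -2.0, -10.2]
opening: 0.0377
```

>>> {"fn": "send_rows", "kwargs": {"commands": [[1,[0,0,0.007],[0,0,0]],[1,[0,0,0.007],[0,0,0]]]}}

```text
clock: 5.45
tool_pos: [0.545, -0.0358, 0.1213]
orientation: [179.9, 0.1, -89.6]
force: [2.0, -1.3, -5.9]
opening: 0.0379
```

>>> {"fn": "send_rows", "kwargs": {"commands": [[1,[0,0,0.008],[0,0,0]],[1,[0,0,0.008],[0,0,0]],[1,[0,0,0.008],[0,0,0]]]}}

```text
clock: 5.75
tool_pos: [0.5451, -0.0357, 0.1281]
orientation: [179.9, 0.1, -89.6]
force: [2.3, -0.9, -4.9]
opening: 0.0377
```

>>> {"fn": "send_rows", "kwargs": {"commands": [[1,[0,0,0.008],[0,0,0]],[1,[0,0,0.008],[0,0,0]],[1,[0,0,0.008],[0,0,0]]]}}

```text
clock: 6.05
tool_pos: [0.545, -0.0357, 0.135]
orientation: [179.9, 0.1, -89.6]
force: [3.3, -0.5, -5.2]
opening: 0.0375
```

>>> {"fn": "send_rows", "kwargs": {"commands": [[1,[0,0,0.006],[0,0,0]],[1,[0,0,0.006],[0,0,0]]]}}

```text
clock: 6.25
tool_pos: [0.5451, -0.0357, 0.1385]
orientation: [179.9, 0.1, -89.6]
force: [2.7, -0.6, -5.3]
opening: 0.038
```

```bash
python3 - <<'E'
from plant import sensors, snapshot
import cv2, pickle, numpy as np
from h import *
n="side";s=snapshot(n); cv2.imwrite("pics/side3.png",cv2.resize(s["color"][170:280,230:340],None,fx=5.4,fy=5.4,interpolation=cv2.INTER_CUBIC))
t=snapshot("top");cv2.imwrite("pics/top3.png",cv2.resize(t["color"],(800,600)))
o=sensors.get_obs();print({k:np.round(v,4) for k,v in o.items()})
E
```

```text
{'clock': np.float64(6.35), 'joint_pos': array([ 16.7095,  12.8884, -22.4293,  -0.1548, -54.7416,  73.8204]), 'qvel': array([ 0.1561, -0.0024,  0.0191,  0.0914,  0.0799,  0.0219]), 'tau': array([ 1.60000e-01, -4.42178e+01,  2.55833e+01,  5.99360e+00,
       -1.33400e-01, -2.58000e-02]), 'tool_pos': array([ 0.5451, -0.0358,  0.1388]), 'orientation': array([ 1.799078e+02,  1.048000e-01, -8.955960e+01]), 'force': array([-0.2641, -0.5875, -1.1519]), 'moment': array([-0.0419, -0.2062,  0.0014]), 'opening': np.float64(0.0378)}
```

View pics/side3.png

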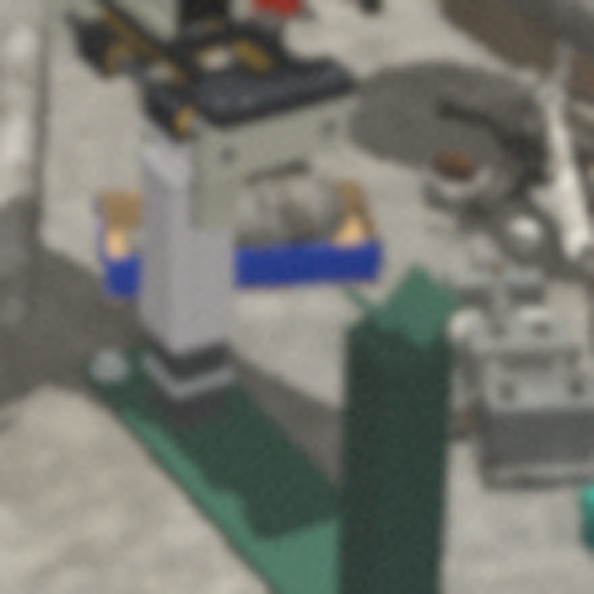

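The sleeve came up with the pinch: its lower front corner moved from (178,397) to about (178,353). I will continue in single millimetre steps.

>>> {"fn": "send_rows", "kwargs": {"commands": [[1,[0,0,0.005],[0,0,0]]]}}

```text
clock: 6.45
tool_pos: [0.5451, -0.0358, 0.14]
orientation: [179.9, 0.1, -89.6]
force: [3.2, -1.1, -5.7]
opening: 0.0378
```

>>> {"fn": "send_rows", "kwargs": {"commands": [[1,[0,0,0.005],[0,0,0]]]}}

```text
clock: 6.55
tool_pos: [0.5451, -0.0358, 0.1413]
orientation: [179.9, 0.1, -89.6]
force: [2.9, 0.1, -5.3]
opening: 0.0377
```

>>> {"fn": "send_rows", "kwargs": {"commands": [[1,[0,0,0.005],[0,0,0]]]}}

```text
clock: 6.65
tool_pos: [0.5451, -0.0358, 0.1425]
orientation: [179.9, 0.1, -89.6]
force: [2.4, -1.6, -5.7]
opening: 0.0376
```

>>> {"fn": "send_rows", "kwargs": {"commands": [[1,[0,0,0.003],[0,0,0]]]}}

```text
clock: 6.75
tool_pos: [0.5451, -0.0357, 0.1433]
orientation: [179.9, 0.1, -89.6]
force: [2.5, -1.7, -5.8]
opening: 0.0377
```

>>> {"fn": "send_rows", "kwargs": {"commands": [[1,[0,0,0.003],[0,0,0]]]}}

```text
clock: 6.85
tool_pos: [0.5451, -0.0358, 0.1441]
orientation: [179.9, 0.1, -89.6]
force: [2.0, -1.9, -5.9]
opening: 0.0379
```

>>> {"fn": "send_rows", "kwargs": {"commands": [[1,[0,0,0.003],[0,0,0]]]}}

```text
clock: 6.95
tool_pos: [0.545, -0.0358, 0.1448]
orientation: [179.9, 0.1, -89.6]
force: [2.0, -1.2, -5.4]
opening: 0.0378
```

>>> {"fn": "send_rows", "kwargs": {"commands": [[1,[0,0,0.003],[0,0,0]]]}}

```text
clock: 7.05
tool_pos: [0.545, -0.0358, 0.1456]
orientation: [179.9, 0.1, -89.6]
force: [2.8, -0.5, -5.7]
opening: 0.0382
```

>>> {"fn": "send_rows", "kwargs": {"commands": [[1,[0,0,0.003],[0,0,0]]]}}

```text
clock: 7.15
tool_pos: [0.5451, -0.0357, 0.1464]
orientation: [179.9, 0.1, -89.6]
force: [2.0, -0.0, -5.0]
opening: 0.0381
```

>>> {"fn": "send_rows", "kwargs": {"commands": [[1,[0,0,0.003],[0,0,0]]]}}

```text
clock: 7.25
tool_pos: [0.545, -0.0357, 0.1473]
orientation: [179.9, 0.1, -89.6]
force: [2.6, -0.6, -4.0]
opening: 0.038
```

>>> {"fn": "send_rows", "kwargs": {"commands": [[1,[0,0,0.003],[0,0,0]]]}}

```text
clock: 7.35
tool_pos: [0.545, -0.0358, 0.1482]
orientation: [179.9, 0.1, -89.6]
force: [2.2, -1.1, -5.0]
opening: 0.0378
```

>>> {"fn": "send_rows", "kwargs": {"commands": [[1,[0,0,0.003],[0,0,0]]]}}

```text
clock: 7.45
tool_pos: [0.5451, -0.0358, 0.1491]
orientation: [179.9, 0.1, -89.6]
force: [1.7, -0.9, -4.3]
opening: 0.0376
```

>>> {"fn": "send_rows", "kwargs": {"commands": [[1,[0,0,0.002],[0,0,0]]]}}

```text
clock: 7.55
tool_pos: [0.5451, -0.0358, 0.1498]
orientation: [179.9, 0.1, -89.6]
force: [1.7, -0.2, -2.6]
opening: 0.0376
```

>>> {"fn": "send_rows", "kwargs": {"commands": [[1,[0,0,0.002],[0,0,0]]]}}

```text
clock: 7.65
tool_pos: [0.5451, -0.0357, 0.1506]
orientation: [179.9, 0.1, -89.6]
force: [0.6, -0.6, -1.8]
opening: 0.0377
```

>>> {"fn": "send_rows", "kwargs": {"commands": [[1,[0,0,0.002],[0,0,0]]]}}

```text
clock: 7.75
tool_pos: [0.5451, -0.0358, 0.1513]
orientation: [179.9, 0.1, -89.6]
force: [1.3, -0.1, -2.7]
opening: 0.0381
```

>>> {"fn": "send_rows", "kwargs": {"commands": [[1,[0,0,0.002],[0,0,0]]]}}

```text
clock: 7.85
tool_pos: [0.5451, -0.0358, 0.1521]
orientation: [179.9, 0.1, -89.6]
force: [0.4, 0.2, -1.9]
opening: 0.0378
```

>>> {"fn": "send_rows", "kwargs": {"commands": [[1,[0,0,0.0015],[0,0,0]]]}}

```text
clock: 7.95
tool_pos: [0.5451, -0.0358, 0.1526]
orientation: [179.9, 0.1, -89.6]
force: [1.9, -0.9, -3.7]
opening: 0.0378
```

>>> {"fn": "send_rows", "kwargs": {"commands": [[1,[0,0,0.0015],[0,0,0]]]}}

```text
clock: 8.05
tool_pos: [0.5451, -0.0358, 0.1529]
orientation: [179.9, 0.1, -89.6]
force: [1.8, -1.9, -4.4]
opening: 0.0377
```

>>> {"fn": "send_rows", "kwargs": {"commands": [[1,[0,0,0.0015],[0,0,0]]]}}

```text
clock: 8.15
tool_pos: [0.5451, -0.0358, 0.1531]
orientation: [179.9, 0.1, -89.6]
force: [1.3, -1.6, -3.7]
opening: 0.0379
```

>>> {"fn": "send_rows", "kwargs": {"commands": [[1,[0,0,0.002],[0,0,0]]]}}

```text
clock: 8.25
tool_pos: [0.5451, -0.0358, 0.1535]
orientation: [179.9, 0.1, -89.6]
force: [2.3, -0.8, -4.1]
opening: 0.0376
```

>>> {"fn": "send_rows", "kwargs": {"commands": [[1,[0,0,0.002],[0,0,0]]]}}

```text
clock: 8.35
tool_pos: [0.5451, -0.0358, 0.1539]
orientation: [179.9, 0.1, -89.6]
force: [1.9, -1.7, -5.1]
opening: 0.038
```

>>> {"fn": "send_rows", "kwargs": {"commands": [[1,[0,0,-0.002],[0,0,0]]]}}

```text
clock: 8.45
tool_pos: [0.5451, -0.0358, 0.1536]
orientation: [179.9, 0.1, -89.6]
force: [0.5, -1.0, -1.3]
opening: 0.0375
```

>>> {"fn": "send_rows", "kwargs": {"commands": [[1,[0,0,-0.002],[0,0,0]]]}}

```text
clock: 8.55
tool_pos: [0.5451, -0.0358, 0.1532]
orientation: [179.9, 0.1, -89.6]
force: [1.5, 0.4, -2.0]
opening: 0.0378
```

>>> {"fn": "send_rows", "kwargs": {"commands": [[1,[0,0,-0.002],[0,0,0]]]}}

```text
clock: 8.65
tool_pos: [0.5451, -0.0358, 0.1528]
orientation: [179.9, 0.1, -89.6]
force: [1.3, -0.2, -2.1]
opening: 0.0377
```

>>> {"fn": "send_rows", "kwargs": {"commands": [[1,[0,0,-0.002],[0,0,0]]]}}

```text
clock: 8.75
tool_pos: [0.5451, -0.0358, 0.1524]
orientation: [179.9, 0.1, -89.6]
force: [-0.5, -0.3, 0.0]
opening: 0.038
```

>>> {"fn": "send_rows", "kwargs": {"commands": [[1,[0,0,-0.002],[0,0,0]]]}}

```text
clock: 8.85
tool_pos: [0.5451, -0.0358, 0.1523]
orientation: [179.9, 0.1, -89.5]
force: [-0.7, 0.5, 2.6]
opening: 0.0377
```

>>> {"fn": "send_rows", "kwargs": {"commands": [[1,[0,0,0.003],[0,0,0]]]}}

```text
clock: 8.95
tool_pos: [0.5451, -0.0358, 0.1529]
orientation: [179.9, 0.1, -89.6]
force: [1.8, -0.8, -4.8]
opening: 0.0379
```

>>> {"fn": "send_rows", "kwargs": {"commands": [[1,[0,0,0.003],[0,0,0]]]}}

```text
clock: 9.05
tool_pos: [0.5451, -0.0358, 0.1534]
orientation: [179.9, 0.1, -89.6]
force: [2.1, -2.3, -4.1]
opening: 0.0379
```

>>> {"fn": "send_rows", "kwargs": {"commands": [[1,[0,0,0.002],[0,0,0]]]}}

```text
clock: 9.15
tool_pos: [0.5451, -0.0358, 0.1537]
orientation: [179.9, 0.1, -89.6]
force: [1.8, -0.5, -4.3]
opening: 0.0375
```

>>> {"fn": "send_rows", "kwargs": {"commands": [[1,[0,0,0.002],[0,0,0]]]}}

```text
clock: 9.25
tool_pos: [0.5451, -0.0358, 0.154]
orientation: [179.9, 0.1, -89.6]
force: [2.8, -1.1, -7.2]
opening: 0.038
```

>>> {"fn": "send_rows", "kwargs": {"commands": [[1,[0,0,0.002],[0,0,0]]]}}

```text
clock: 9.35
tool_pos: [0.545, -0.0358, 0.1541]
orientation: [179.9, 0.1, -89.6]
force: [3.0, -0.9, -8.0]
opening: 0.038
```

There are stops both ways: about 0.1523 going down (+2.6 N) and about 0.1540 going up (-8 N). The button is out and locked. I will ease back into the play and let go.

>>> {"fn": "send_rows", "kwargs": {"commands": [[1,[0,0,-0.003],[0,0,0]],[1,[0,0,-0.002],[0,0,0]]]}}

```text
clock: 9.55
tool_pos: [0.5451, -0.0358, 0.1531]
orientation: [179.9, 0.1, -89.6]
force: [1.3, -0.8, -1.7]
opening: 0.0377
```

>>> {"fn": "send_rows", "kwargs": {"commands": [[0.5,[0,0,0],[0,0,0]],[0.3,[0,0,0],[0,0,0]],[0.1,[0,0,0],[0,0,0]],[0,[0,0,0],[0,0,0]]]}}

```text
clock: 9.95
tool_pos: [0.5449, -0.0358, 0.1542]
orientation: [179.9, 0.1, -89.5]
force: [-1.1, 0.2, -0.4]
opening: 0.0626
```

```bash
cat > look.py <<'E'
import sys
from plant import sensors, snapshot
from h import *
n,tag,a,b,c,d=sys.argv[1],sys.argv[2],*map(int,sys.argv[3:7])
s=snapshot(n); pickle.dump(s,open(tag+".pkl","wb")); im=s["color"][a:b,c:d]; f=min(800/(d-c),600/(b-a)); cv2.imwrite(f"pics/{tag}.png",cv2.resize(im,None,fx=f,fy=f,interpolation=cv2.INTER_CUBIC))
o=sensors.get_obs();print(f,{k:np.round(o[k],4) for k in("clock","joint_pos","tool_pos","orientation","force","opening")})
E
python3 look.py side side4 170 280 230 340
```

```text
5.454545454545454 {'clock': np.float64(10.0), 'joint_pos': array([ 16.7234,  11.9727, -21.3559,  -0.13  , -56.7182,  73.8048]), 'tool_pos': array([ 0.545 , -0.0358,  0.1542]), 'orientation': array([ 1.799246e+02,  9.120000e-02, -8.954330e+01]), 'force': array([-0.1345,  0.2402, -0.3641]), 'opening': np.float64(0.0664)}
```

View pics/side4.png

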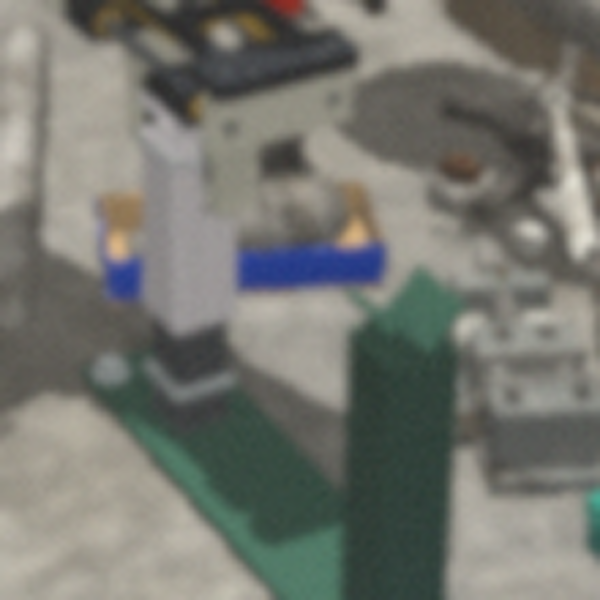

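The sleeve stays up with the fingers open: its lower front corner is at about (180,335). I will back off straight up.

>>> {"fn": "send_rows", "kwargs": {"commands": [[0,[0,0,0.06],[0,0,0]],[0,[0,0,0.1],[0,0,0]],[0,[0,0,0.15],[0,0,0]],[0,[0,0,0.18],[0,0,0]],[0,[0,0,0.1],[0,0,0]],[0,[0,0,0],[0,0,0]]]}}

```text
clock: 10.6
tool_pos: [0.5425, -0.0365, 0.3064]
orientation: [179.7, 0.0, -89.6]
force: [-0.3, -0.6, -0.2]
opening: 0.0878
```

>>> {"fn": "send_rows", "kwargs": {"commands": [[0,[0.008,0.09,0],[0,0,-0.0232]],[0,[0.008,0.09,0],[0,0,-0.0232]],[0,[0.008,0.09,0],[0,0,-0.0232]],[0,[0.008,0.09,0],[0,0,-0.0232]],[0,[0.008,0.09,0],[0,0,-0.0232]],[0,[0.008,0.09,0],[0,0,-0.0232]],[0,[0.008,0.09,0],[0,0,-0.0232]],[0,[0.008,0.09,0],[0,0,-0.0232]],[0,[0.008,0.09,0],[0,0,-0.0232]],[0,[0.008,0.09,0],[0,0,-0.0232]],[0,[0.008,0.09,0],[0,0,-0.0232]],[0,[0,0,0],[0,0,-0.0232]]]}}

```text
clock: 11.8
tool_pos: [0.561, 0.2197, 0.2981]
orientation: [179.8, -0.4, 167.4]
force: [-0.9, -0.1, -0.1]
opening: 0.0876
```

```bash
python3 look.py top top5 130 270 120 400; python3 - <<'E'
from h import *
t=pickle.load(open("top5.pkl","rb"));P=cloud(t)
for nme,lo,hi in(("lift",-.08,.02),("fix",-.29,-.18)):
    C=P;k=(C[...,0]>.5)&(C[...,0]<.6)&(C[...,1]>lo)&(C[...,1]<hi)&(C[...,2]>.165)&(C[...,2]<.215)
    q=C[k]
    if len(q)<20: print(nme,len(q)); continue
    print(nme,len(q),np.percentile(q,2,0),np.percentile(q,98,0))
    mid=q[(abs(q[:,1]-np.median(q[:,1]))<.012)]
    for a,b in((.525,.533),(.533,.54),(.54,.548),(.548,.555),(.555,.566)):
        m=mid[(mid[:,0]>a)&(mid[:,0]<b)]; print(a,len(m),np.median(m[:,2]) if len(m) else None)
E
```

```text
2.857142857142857 {'clock': np.float64(11.85), 'joint_pos': array([ 39.5859,  11.753 ,  -1.9922,  -0.4854, -76.3947, -52.5864]), 'tool_pos': array([0.5607, 0.2188, 0.298 ]), 'orientation': array([179.825 ,  -0.4598, 166.8854]), 'force': array([-0.2646, -0.6028, -0.3079]), 'opening': np.float64(0.0875)}
lift 304 [ 0.52548165 -0.05336484  0.17479274] [ 0.56539577 -0.015453    0.2016568 ]
0.525 40 0.19758416577943994
0.533 30 0.19188077327816577
0.54 30 0.1849019445042503
0.548 29 0.18811913872493913
0.555 50 0.19697559142734938
fix 310 [ 0.52729716 -0.25322455  0.16680263] [ 0.5657163  -0.21594942  0.19763137]
0.525 32 0.19475195731977274
0.533 29 0.18920066762384546
0.54 31 0.18082732188372264
0.548 30 0.1845892941206126
0.555 51 0.19230131152497465
```

View pics/top5.png

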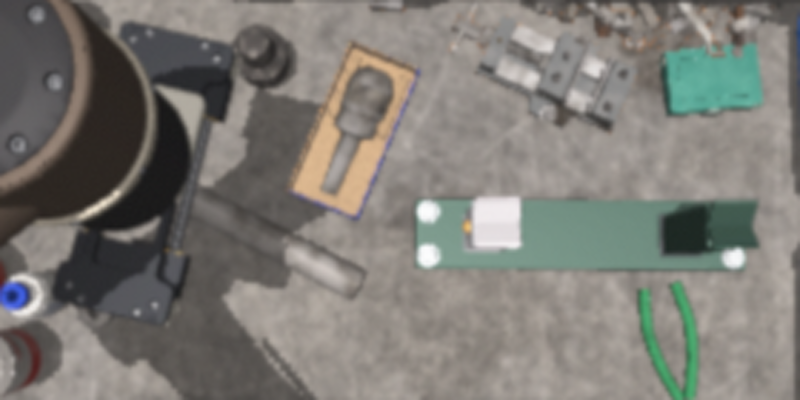

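The orange button shows proud of the sleeve at about (467,227). From the depth map the V bottoms are about 182 mm and 179 mm high. I will cross-check the pipe in the first side view.

```bash
python3 - <<'E'
from h import *
P=cloud(pickle.load(open("side0.pkl","rb")))
x,y,z=P[...,0],P[...,1],P[...,2]
pm=(z>0.010)&(z<0.05)&(x>0.42)&(x<0.70)&(y>0.05)&(y<0.45)
n,l,st,ce=cv2.connectedComponentsWithStats(pm.astype(np.uint8))
for i in range(1,n):
    if st[i,4]>60:
        q=P[l==i]; c0=q.mean(0); w,v=np.linalg.eigh(np.cov(q[:,:2].T)); a=q[:,:2]-c0[:2]
        L=a@v[:,1]; W=a@v[:,0];print(st[i],c0,v[:,1],L.min(),L.max(),W.min(),W.max(),np.percentile(q[:,2],95), c0[:2]+v[:,1]*(L.min()+L.max())/2+v[:,0]*(W.min()+W.max())/2)
# ends in top view
P=cloud(pickle.load(open("top0.pkl","rb")));x,y,z=P[...,0],P[...,1],P[...,2]
d=np.array([.4477,.8942]);n_=np.array([.8942,-.4477]);c=np.array([.568,.237])
r=P[...,:2]-c; L=r@d; W=r@n_; k=(abs(L)<.19)&(abs(W)<.02)&(z>.026)
print("ridge L",L[k].min(),L[k].max(),"W",[np.median(W[k&(abs(L-a)<.03)&(z>.03)]) for a in(-.12,0,.12)])
E
```

```text
[202 166  15  13 124] [0.56384019 0.4386463  0.02997114] [-0.99475023  0.10233268] -0.028186232744430145 0.026549322534486237 -0.014060630603802691 0.00985501989617087 0.046923358874548876 [0.56486954 0.44065432]
[226 173  12  56 482] [0.5578715  0.21931819 0.02756448] [0.44954334 0.89325852] -0.15683997431573365 0.19408082065148732 -0.015338208567323939 0.016772746609883683 0.03262592016720121 [0.56560148 0.23627348]
[183 178  15  19 185] [0.46704404 0.3701024  0.02799544] [0.21717353 0.97613301] -0.045677574929207564 0.07631389792613004 -0.02521413847002216 0.02044990707059126 0.04629383794367034 [0.472696   0.38453763]
[271 202  23  20 271] [0.66033013 0.06766493 0.03399138] [-0.97546915  0.22013617] -0.040100402555652094 0.03228530870868513 -0.059346688013056974 0.021098449918696062 0.04899674744809285 [0.66835173 0.08545972]
[247 205   9  18 108] [0.57997815 0.11935845 0.02064903] [0.41582604 0.90944417] -0.04340874339345809 0.04246577948088873 -0.013349114831742047 0.013396353117226761 0.030070958787483348 [0.57976061 0.11893948]
ridge L -0.16888569612062784 0.16998901591367696 W [np.float64(-0.0001929077234314707), np.float64(0.0006427148726476622), np.float64(0.00013484350731980443)]
```

The two views agree on the pipe's middle at (0.567, 0.237) with its axis at 63.4°.

>>> {"fn": "send_rows", "kwargs": {"commands": [[0,[0.013,0.036,-0.1],[0,0,-0.019]],[0,[0.013,0.036,-0.15],[0,0,-0.018]],[0,[0,0,-0.15],[0,0,0]],[0,[0,0,-0.1],[0,0,0]],[0,[0,0,0],[0,0,0]]]}}

```text
clock: 12.35
tool_pos: [0.5661, 0.2359, 0.1676]
orientation: [179.8, -0.4, 153.8]
force: [-0.8, -0.5, 0.2]
opening: 0.0881
```

>>> {"fn": "send_rows", "kwargs": {"commands": [[0,[0,0,0],[0,0,0]]]}}

```text
clock: 12.45
tool_pos: [0.5662, 0.2355, 0.1678]
orientation: [179.9, -0.4, 153.9]
force: [0.3, -0.8, 0.4]
opening: 0.0879
```

>>> {"fn": "send_rows", "kwargs": {"commands": [[0,[0.004,0.006,-0.16],[0,0,-0.001]],[0,[0,0,-0.16],[0,0,0]],[0,[0,0,-0.12],[0,0,0]],[0,[0,0,-0.06],[0,0,0]],[0,[0,0,0],[0,0,0]]]}}

```text
clock: 12.95
tool_pos: [0.573, 0.2395, 0.0492]
orientation: [179.1, 0.1, 154.0]
force: [0.0, -0.9, -0.1]
opening: 0.0878
```

```bash
python3 look.py side side6 130 240 190 300
```

```text
5.454545454545454 {'clock': np.float64(13.0), 'joint_pos': array([ 40.486 ,  24.4329, -18.7301,  -0.3863, -45.9203, -66.2397]), 'tool_pos': array([0.5737, 0.24  , 0.0505]), 'orientation': array([1.790481e+02, 1.112000e-01, 1.539789e+02]), 'force': array([-0.1099, -0.2935,  0.4862]), 'opening': np.float64(0.0875)}
```

View pics/side6.png

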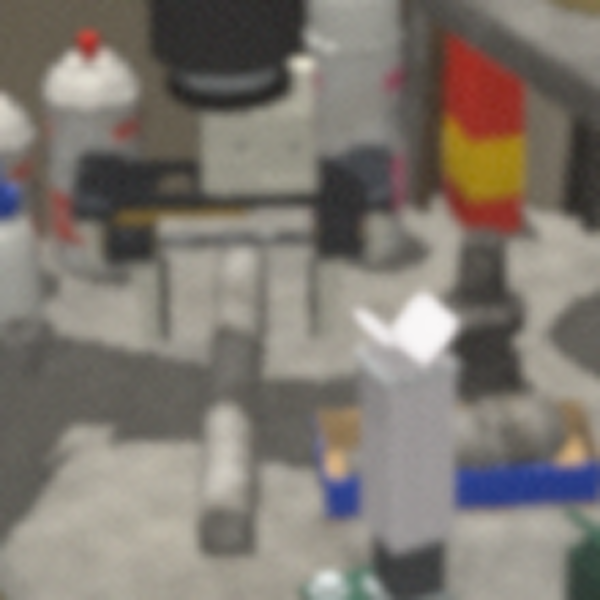

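The fingers at about (165,290) and (315,290) straddle the pipe at about (240,270). I will correct the small drift, then go down.

>>> {"fn": "send_rows", "kwargs": {"commands": [[0,[-0.024,-0.012,-0.04],[-0.0022,0.0011,-0.0012]],[0,[0,0,-0.04],[0,0,0]],[0,[0,0,0],[0,0,0]]]}}

```text
clock: 13.3
tool_pos: [0.5698, 0.2385, 0.0338]
orientation: [179.6, 0.3, 153.6]
force: [-0.9, 0.1, -0.5]
opening: 0.0875
```

>>> {"fn": "send_rows", "kwargs": {"commands": [[0,[0,0,0],[0,0,0]]]}}

```text
clock: 13.4
tool_pos: [0.5701, 0.2387, 0.0343]
orientation: [179.6, 0.3, 153.6]
force: [-0.3, -0.2, -0.0]
opening: 0.0879
```

Next I will go down to about 5 mm.

>>> {"fn": "send_rows", "kwargs": {"commands": [[0,[-0.012,-0.006,-0.06],[-0.001,0.0005,0]],[0,[-0.004,-0.002,-0.04],[0,0,0]],[0,[0,0,0],[0,0,0]],[0,[0,0,0],[0,0,0]]]}}

```text
clock: 13.8
tool_pos: [0.5661, 0.2368, 0.0081]
orientation: [180.0, 0.4, 153.6]
force: [0.3, -0.3, -0.1]
opening: 0.0878
```

>>> {"fn": "send_rows", "kwargs": {"commands": [[0,[0,0,-0.018],[0,0,0]],[0.4,[0,0,0],[0,0,0]],[0.5,[0,0,0],[0,0,0]],[0.55,[0,0,0],[0,0,0]],[0.55,[0,0,0],[0,0,0]],[0.55,[0,0,0],[0,0,0]]]}}

```text
clock: 14.4
tool_pos: [0.5667, 0.2372, 0.004]
orientation: [179.9, 0.4, 153.6]
force: [0.5, -0.9, -0.4]
opening: 0.053
```

>>> {"fn": "send_rows", "kwargs": {"commands": [[0.6,[0,0,0],[0,0,0]],[1,[0,0,0],[0,0,0]],[1,[0,0,0],[0,0,0]],[1,[0,0,0],[0,0,0]]]}}

```text
clock: 14.8
tool_pos: [0.5667, 0.2373, 0.0042]
orientation: [179.9, 0.4, 153.6]
force: [0.4, -0.4, 0.0]
opening: 0.0318
```

>>> {"fn": "send_rows", "kwargs": {"commands": [[1,[0,0,0.02],[0,0,0]],[1,[0,0,0.06],[0,0,0]]]}}

```text
clock: 15.0
tool_pos: [0.5642, 0.2356, 0.0217]
orientation: [-179.8, 0.2, 153.6]
force: [-0.3, -1.0, -4.3]
opening: 0.0315
```

```bash
python3 look.py side side7 130 240 190 300
```

```text
5.454545454545454 {'clock': np.float64(15.05), 'joint_pos': array([ 41.1147,  25.9022, -20.9176,   0.4538, -43.0816, -67.8284]), 'tool_pos': array([0.5658, 0.2365, 0.0249]), 'orientation': array([-179.9733,    0.3245,  153.6176]), 'force': array([ 1.0975,  1.8982, -1.1888]), 'opening': np.float64(0.0322)}
```

View pics/side7.png

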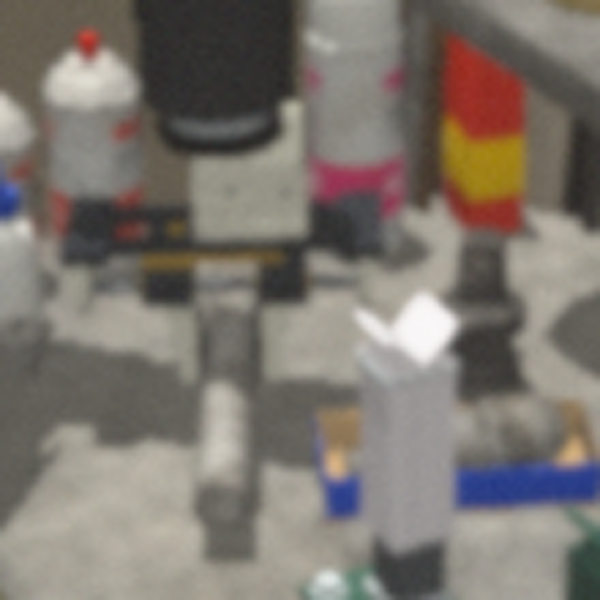

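The pipe is off the bench, with its near end at about (225,490) and its shadow below. I will lift straight up.

>>> {"fn": "send_rows", "kwargs": {"commands": [[1,[0,0,0.1],[0,0,0]],[1,[0,0,0.12],[0,0,0]],[1,[0,0,0.12],[0,0,0]],[1,[0,0,0.12],[0,0,0]],[1,[0,0,0.12],[0,0,0]],[1,[0,0,0.12],[0,0,0]],[1,[0,0,0.1],[0,0,0]],[1,[0,0,0.08],[0,0,0]],[1,[0,0,0.04],[0,0,0]],[1,[0,0,0],[0,0,0]]]}}

```text
clock: 16.05
tool_pos: [0.5594, 0.2331, 0.2583]
orientation: [-179.5, -0.1, 153.5]
force: [-0.5, 0.2, -5.5]
opening: 0.0321
```

>>> {"fn": "send_rows", "kwargs": {"commands": [[1,[0,0,0],[0,0,0]]]}}

```text
clock: 16.15
tool_pos: [0.5588, 0.2329, 0.2571]
orientation: [-179.5, -0.2, 153.4]
force: [-0.1, -0.6, -6.1]
opening: 0.0317
```

>>> {"fn": "send_rows", "kwargs": {"commands": [[1,[0,-0.06,0.02],[0,0,0.004]],[1,[0,-0.1,0.02],[0,0,0.007]],[1,[0,-0.13,0],[0,0,0.009]],[1,[0,-0.13,0],[0,0,0.009]],[1,[0,-0.13,0],[0,0,0.009]],[1,[0,-0.13,0],[0,0,0.009]],[1,[0,-0.13,0],[0,0,0.009]],[1,[0,-0.13,0],[0,0,0.008]],[1,[0,-0.13,0],[0,0,0.006]],[1,[0,-0.1,0],[0,0,0.004]],[1,[0,-0.06,0],[0,0,0]],[1,[0,0,0],[0,0,0]]]}}

```text
clock: 17.35
tool_pos: [0.5482, -0.0866, 0.2447]
orientation: [-178.8, -1.9, -178.8]
force: [0.1, -0.3, -5.5]
opening: 0.0319
```

>>> {"fn": "send_rows", "kwargs": {"commands": [[1,[0,0,0],[0,0,0]]]}}

```text
clock: 17.45
tool_pos: [0.5475, -0.0868, 0.2432]
orientation: [-178.8, -2.0, -178.8]
force: [0.1, 0.0, -4.6]
opening: 0.0318
```

```bash
cat > rot.py <<'E'
from h import *
from plant import sensors
o=sensors.get_obs(); R0=R.from_euler('xyz',o["orientation"],degrees=True)
Rd=R.from_rotvec([1.1,0,0],degrees=True)*R.from_euler('xyz',[180,0,180.2],degrees=True)
print(np.round((Rd*R0.inv()).as_rotvec(degrees=True)/360,4), "shift",np.round((np.array([.545,-.135,.25])-o["tool_pos"])/.25,3), R0.as_matrix()[:,1])
E
python3 rot.py
```

```text
[ 0.0065 -0.0055 -0.0028] shift [-0.01  -0.193  0.027] [-0.02130024  0.99955264 -0.02099552]
```

>>> {"fn": "send_rows", "kwargs": {"commands": [[1,[-0.003,-0.06,0.02],[0.002,-0.002,-0.001]],[1,[-0.003,-0.06,0.01],[0.002,-0.002,-0.001]],[1,[-0.003,-0.05,0],[0.002,-0.001,-0.001]],[1,[0,0,0],[0,0,0]],[1,[0,0,0],[0,0,0]]]}}

```text
clock: 17.95
tool_pos: [0.5442, -0.1266, 0.2465]
orientation: [179.0, -0.5, -179.7]
force: [0.0, 0.3, -4.5]
opening: 0.032
```

```bash
python3 rot.py; python3 look.py side side8 130 290 210 370;  python3 look.py top top8 150 270 230 410;python3 - <<'E'
from h import *
for n in("top8","side8"):
    t=pickle.load(open(n+".pkl","rb"));P=cloud(t);x,y,z=P[...,0],P[...,1],P[...,2]
    for a in np.arange(-.31,.06,.03):
        k=(x>.5)&(x<.6)&(abs(y-a)<.008)&(z>.235)&(z<.3)
        if k.sum()>8: q=P[k]; print(n,round(a,3),k.sum(),np.round([q[:,2].max(),np.median(q[q[:,2]>q[:,2].max()-.004][:,0]),q[:,0].min(),q[:,0].max()],4))
    k=(x>.52)&(x<.57)&(z>.235)&(z<.30)&(y<.08); print(n,y[k].min(),y[k].max())
E
```

```text
[ 0.0002 -0.0013 -0.0003] shift [ 0.003 -0.034  0.014] [-0.00492108  0.99982205  0.01821143]
3.75 {'clock': np.float64(18.0), 'joint_pos': array([  6.2106,   9.3477, -11.4245,  -1.1606, -69.6151,  -5.4961]), 'tool_pos': array([ 0.5441, -0.1265,  0.2464]), 'orientation': array([ 178.9573,   -0.4932, -179.6889]), 'force': array([-0.748 , -0.9734, -4.5468]), 'opening': np.float64(0.0318)}
4.444444444444445 {'clock': np.float64(18.05), 'joint_pos': array([  6.2217,   9.3406, -11.4173,  -1.1551, -69.6188,  -5.487 ]), 'tool_pos': array([ 0.5442, -0.1264,  0.2465]), 'orientation': array([ 178.9612,   -0.482 , -179.6668]), 'force': array([ 0.1086, -0.1019, -4.6332]), 'opening': np.float64(0.0319)}Traceback (most recent call last):
  File "<stdin>", line 7, in <module>
    return umr_minimum(a, axis, None, out, keepdims, initial, where)
ValueError: zero-size array to reduction operation minimum which has no identity
```

View pics/side8.png

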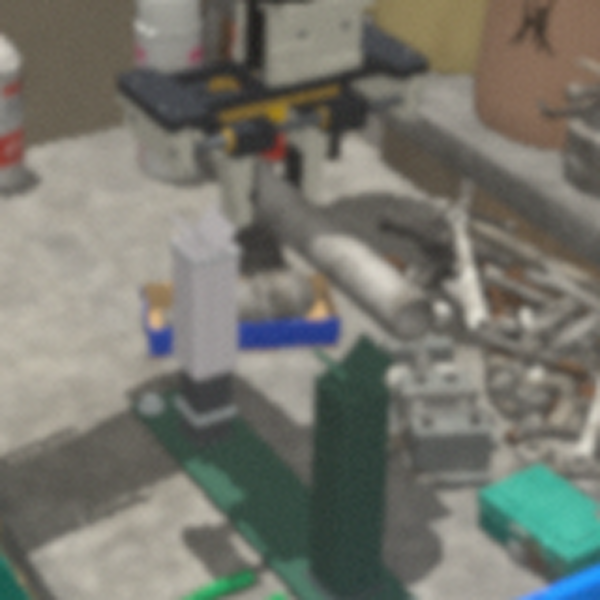

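View pics/top8.png

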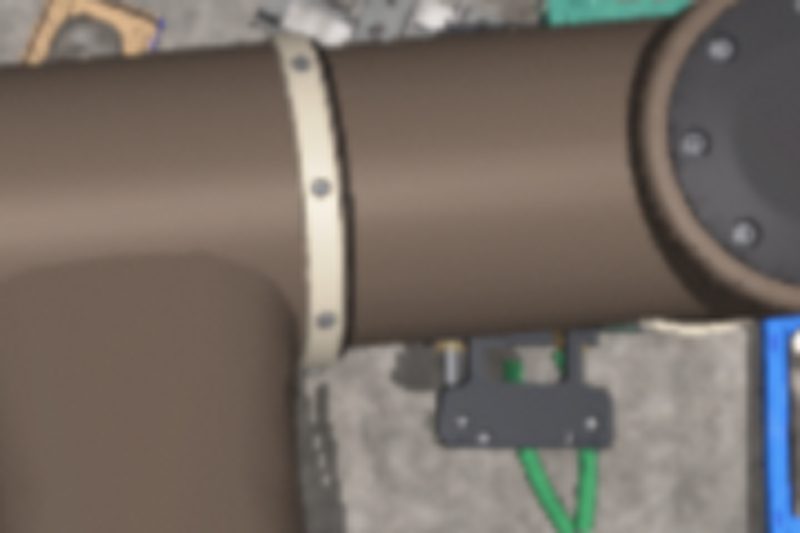

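The top view is blocked by the arm. The side view shows the near half of the pipe, with its end at about (410,315), so I will measure there.

```bash
cat > pm.py <<'E'
from h import *
import sys
t=pickle.load(open(sys.argv[1]+".pkl","rb"));zl=float(sys.argv[2]);P=cloud(t);x,y,z=P[...,0],P[...,1],P[...,2]
for a in np.arange(-.315,.06,.015):
    k=(x>.5)&(x<.6)&(abs(y-a)<.006)&(z>zl)&(z<zl+.06)
    if k.sum()>8: q=P[k]; print(round(a,3),k.sum(),"zmax,x_top,xmin,xmax",np.round([np.percentile(q[:,2],95),np.median(q[q[:,2]>q[:,2].max()-.003][:,0]),q[:,0].min(),q[:,0].max()],4))
k=(x>.52)&(x<.57)&(z>zl)&(z<zl+.045)&(y<.2); print("y end",np.percentile(y[k],.5),y[k].max())
E
python3 pm.py side8 0.238
```

```text
-0.3 41 zmax,x_top,xmin,xmax [0.2698 0.5397 0.5267 0.5592]
-0.285 97 zmax,x_top,xmin,xmax [0.271  0.5424 0.5267 0.5598]
-0.27 69 zmax,x_top,xmin,xmax [0.2711 0.5406 0.5269 0.5594]
-0.255 49 zmax,x_top,xmin,xmax [0.2719 0.543  0.5265 0.5547]
-0.24 53 zmax,x_top,xmin,xmax [0.2729 0.5418 0.5273 0.553 ]
-0.225 46 zmax,x_top,xmin,xmax [0.2722 0.5413 0.5279 0.5509]
-0.21 47 zmax,x_top,xmin,xmax [0.2732 0.5424 0.5274 0.555 ]
-0.195 43 zmax,x_top,xmin,xmax [0.2735 0.5428 0.5273 0.5527]
-0.18 47 zmax,x_top,xmin,xmax [0.2734 0.5449 0.526  0.555 ]
-0.165 44 zmax,x_top,xmin,xmax [0.2739 0.5427 0.5274 0.5534]
-0.15 41 zmax,x_top,xmin,xmax [0.2741 0.5409 0.5276 0.5524]
-0.135 266 zmax,x_top,xmin,xmax [0.2951 0.5265 0.5064 0.5799]
-0.12 70 zmax,x_top,xmin,xmax [0.2937 0.5643 0.5061 0.5662]
-0.075 12 zmax,x_top,xmin,xmax [0.2664 0.5312 0.5274 0.5312]
-0.06 10 zmax,x_top,xmin,xmax [0.2664 0.5297 0.5276 0.531 ]
y end -0.2969654706924219 -0.03767661516257703
```

>>> {"fn": "send_rows", "kwargs": {"commands": [[1,[0,-0.036,-0.03],[0,-0.001,0]],[1,[0,0,-0.04],[0,0,0]],[1,[0,0,-0.04],[0,0,0]],[1,[0,0,0],[0,0,0]],[1,[0,0,0],[0,0,0]]]}}

```text
clock: 18.55
tool_pos: [0.5439, -0.1342, 0.2154]
orientation: [179.0, -0.2, -179.5]
force: [-0.3, -0.7, -4.5]
opening: 0.0318
```

```bash
python3 rot.py
```

```text
[ 0.0002 -0.0006 -0.0008] shift [ 0.004 -0.003  0.138] [-0.00822715  0.99980439  0.01798607]
```

>>> {"fn": "send_rows", "kwargs": {"commands": [[1,[0.002,-0.003,-0.03],[0,-0.0005,-0.0008]],[1,[0,0,-0.02],[0,0,0]],[1,[0,0,0],[0,0,0]]]}}

```text
clock: 18.85
tool_pos: [0.5447, -0.1349, 0.2021]
orientation: [179.0, 0.0, -179.8]
force: [-1.3, 0.0, -4.8]
opening: 0.032
```

```bash
python3 rot.py; python3 look.py side side9 150 270 230 350; python3 pm.py side9 0.2
```

```text
[ 0.0002 -0.      0.0001] shift [ 0.001 -0.     0.192] [-0.0030152   0.9998347   0.01792999]
5.0 {'clock': np.float64(18.9), 'joint_pos': array([  5.3436,  11.0444, -15.2661,  -1.1355, -63.5831,  -4.6628]), 'tool_pos': array([ 0.5448, -0.1349,  0.2024]), 'orientation': array([ 1.789772e+02,  1.890000e-02, -1.798236e+02]), 'force': array([-0.617 ,  0.9145, -4.6073]), 'opening': np.float64(0.0318)}
-0.3 100 zmax,x_top,xmin,xmax [0.2272 0.5428 0.527  0.5594]
-0.285 75 zmax,x_top,xmin,xmax [0.2266 0.5433 0.5272 0.5573]
-0.27 52 zmax,x_top,xmin,xmax [0.2274 0.5422 0.5265 0.553 ]
-0.255 54 zmax,x_top,xmin,xmax [0.2284 0.5426 0.5273 0.5555]
-0.24 50 zmax,x_top,xmin,xmax [0.2289 0.5429 0.5274 0.5528]
-0.225 49 zmax,x_top,xmin,xmax [0.2281 0.5432 0.5282 0.554 ]
-0.21 48 zmax,x_top,xmin,xmax [0.2282 0.5443 0.5276 0.556 ]
-0.195 45 zmax,x_top,xmin,xmax [0.2287 0.5428 0.5273 0.5542]
-0.18 43 zmax,x_top,xmin,xmax [0.2291 0.5427 0.5274 0.5568]
-0.165 40 zmax,x_top,xmin,xmax [0.2293 0.5436 0.5278 0.5522]
-0.15 160 zmax,x_top,xmin,xmax [0.2548 0.5692 0.5072 0.5822]
-0.135 95 zmax,x_top,xmin,xmax [0.2519 0.5643 0.5055 0.5742]
-0.12 23 zmax,x_top,xmin,xmax [0.2461 0.5642 0.5092 0.5658]
y end -0.30541402802822426 -0.051978522121449044
```

View pics/side9.png

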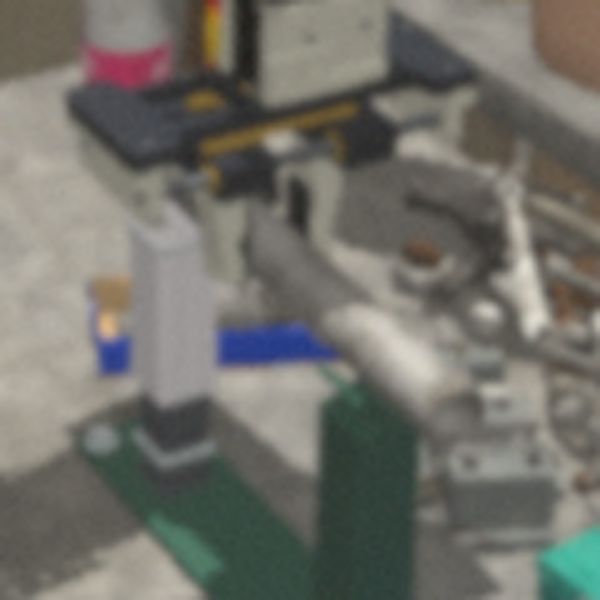

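The pipe is over the fixed head at about (370,380), lined up and centred, with its near end at y = -0.305. I will lower it slowly.

>>> {"fn": "send_rows", "kwargs": {"commands": [[1,[0,0,-0.012],[0,0,0]],[1,[0,0,-0.01],[0,0,0]],[1,[0,0,0],[0,0,0]]]}}

```text
clock: 19.2
tool_pos: [0.5452, -0.135, 0.197]
orientation: [179.0, 0.1, -179.8]
force: [0.1, 0.2, -4.9]
opening: 0.032
```

>>> {"fn": "send_rows", "kwargs": {"commands": [[1,[0,0,-0.008],[0,0,0]]]}}

```text
clock: 19.3
tool_pos: [0.5454, -0.135, 0.1952]
orientation: [179.0, 0.1, -179.8]
force: [0.5, 0.2, -3.3]
opening: 0.0319
```

>>> {"fn": "send_rows", "kwargs": {"commands": [[1,[0,0,-0.006],[0,0,0]]]}}

```text
clock: 19.4
tool_pos: [0.5454, -0.135, 0.1936]
orientation: [179.0, 0.1, -179.8]
force: [-0.3, -0.3, -5.0]
opening: 0.0319
```

>>> {"fn": "send_rows", "kwargs": {"commands": [[1,[0,0,-0.004],[0,0,0]]]}}

```text
clock: 19.5
tool_pos: [0.5453, -0.1351, 0.193]
orientation: [179.0, 0.1, -179.8]
force: [-3.5, 1.3, 4.6]
opening: 0.032
```

>>> {"fn": "send_rows", "kwargs": {"commands": [[1,[0,0,-0.003],[0,0,0]]]}}

```text
clock: 19.6
tool_pos: [0.5453, -0.1351, 0.193]
orientation: [179.0, 0.1, -179.8]
force: [-4.1, 1.2, 4.4]
opening: 0.0318
```

>>> {"fn": "send_rows", "kwargs": {"commands": [[1,[0,0,-0.003],[0,0,0]]]}}

```text
clock: 19.7
tool_pos: [0.5453, -0.1351, 0.193]
orientation: [179.0, 0.2, -179.8]
force: [-4.2, 2.0, 4.0]
opening: 0.0318
```

>>> {"fn": "send_rows", "kwargs": {"commands": [[1,[-0.004,0,0],[0,0,0]]]}}

```text
clock: 19.8
tool_pos: [0.5445, -0.1351, 0.193]
orientation: [179.0, 0.2, -179.8]
force: [-0.1, 0.5, -4.4]
opening: 0.0319
```

>>> {"fn": "send_rows", "kwargs": {"commands": [[1,[-0.002,0,-0.002],[0,0,0]]]}}

```text
clock: 19.9
tool_pos: [0.5442, -0.1351, 0.1923]
orientation: [179.0, 0.2, -179.8]
force: [-0.2, -0.2, -1.4]
opening: 0.0317
```

```bash
python3 look.py side side10 150 270 230 350; python3 pm.py side10 0.195; python3 -c "
from plant import sensors;print(sensors.get_obs()['moment'])"
```

```text
5.0 {'clock': np.float64(19.95), 'joint_pos': array([  5.3679,  11.3219, -16.3433,  -1.0911, -62.0224,  -4.6337]), 'tool_pos': array([ 0.5441, -0.1351,  0.1922]), 'orientation': array([ 179.0119,    0.229 , -179.777 ]), 'force': array([-0.5558, -0.7081, -3.0966]), 'opening': np.float64(0.0315)}
-0.3 78 zmax,x_top,xmin,xmax [0.217  0.5444 0.5274 0.5596]
-0.285 63 zmax,x_top,xmin,xmax [0.2182 0.5445 0.5271 0.5583]
-0.27 52 zmax,x_top,xmin,xmax [0.2171 0.5435 0.5265 0.5536]
-0.255 55 zmax,x_top,xmin,xmax [0.2178 0.5421 0.5246 0.554 ]
-0.24 59 zmax,x_top,xmin,xmax [0.2185 0.5446 0.5232 0.556 ]
-0.225 55 zmax,x_top,xmin,xmax [0.219  0.5425 0.5234 0.5543]
-0.21 47 zmax,x_top,xmin,xmax [0.2189 0.5434 0.5267 0.5549]
-0.195 43 zmax,x_top,xmin,xmax [0.2189 0.5448 0.5271 0.5511]
-0.18 43 zmax,x_top,xmin,xmax [0.2194 0.5436 0.5277 0.5545]
-0.165 46 zmax,x_top,xmin,xmax [0.22   0.5413 0.5271 0.5573]
-0.15 183 zmax,x_top,xmin,xmax [0.2486 0.566  0.5063 0.5801]
-0.135 93 zmax,x_top,xmin,xmax [0.243  0.5638 0.5065 0.568 ]
-0.12 22 zmax,x_top,xmin,xmax [0.2369 0.5651 0.5096 0.566 ]
-0.075 9 zmax,x_top,xmin,xmax [0.2093 0.5291 0.5278 0.5302]
y end -0.30469901040118347 0.036022126920925324
[0.16690724 0.09029557 0.15559471]
```

View pics/side10.png

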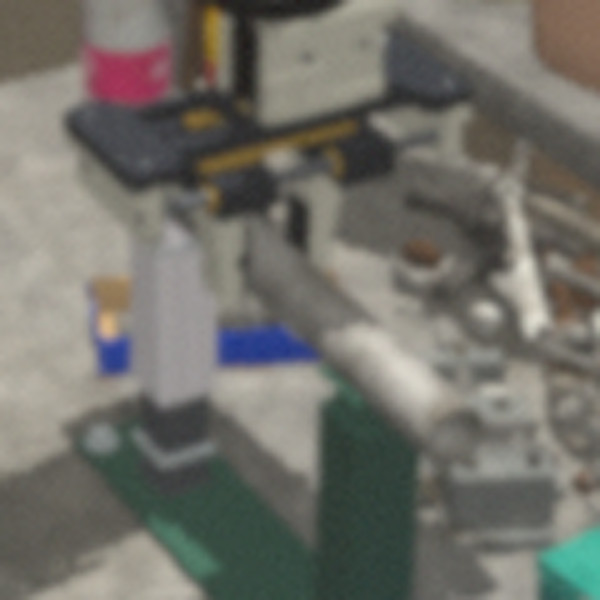

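>>> {"fn": "send_rows", "kwargs": {"commands": [[1,[0,0,-0.002],[0,0,0]]]}}

```text
clock: 20.05
tool_pos: [0.5443, -0.1352, 0.1919]
orientation: [179.0, 0.2, -179.8]
force: [-3.5, 1.9, 6.0]
opening: 0.032
```

>>> {"fn": "send_rows", "kwargs": {"commands": [[1,[0,0,-0.002],[0,0,0]]]}}

```text
clock: 20.15
tool_pos: [0.5443, -0.1352, 0.1919]
orientation: [179.0, 0.3, -179.7]
force: [-3.7, 2.6, 6.0]
opening: 0.0318
```

>>> {"fn": "send_rows", "kwargs": {"commands": [[1,[-0.003,0,0],[0,0,0]]]}}

```text
clock: 20.25
tool_pos: [0.544, -0.1351, 0.192]
orientation: [179.0, 0.3, -179.7]
force: [0.9, 0.1, -2.9]
opening: 0.0318
```

>>> {"fn": "send_rows", "kwargs": {"commands": [[1,[-0.001,0,-0.002],[0,0,0]]]}}

```text
clock: 20.35
tool_pos: [0.5441, -0.1351, 0.1918]
orientation: [179.0, 0.4, -179.7]
force: [-1.7, 1.1, 4.0]
opening: 0.0316
```

The pipe is seated. I will open slowly.

>>> {"fn": "send_rows", "kwargs": {"commands": [[0.6,[0,0,0],[0,0,0]],[0.55,[0,0,0],[0,0,0]],[0.4,[0,0,0],[0,0,0]],[0.2,[0,0,0],[0,0,0]],[0,[0,0,0],[0,0,0]],[0,[0,0,0],[0,0,0]],[0,[0,0,0],[0,0,0]]]}}

```text
clock: 21.05
tool_pos: [0.545, -0.1356, 0.1918]
orientation: [179.1, 0.5, -179.8]
force: [-0.0, -0.5, 0.4]
opening: 0.0739
```

```bash
python3 look.py side side11 150 270 230 350; python3 pm.py side11 0.195
```

```text
5.0 {'clock': np.float64(21.1), 'joint_pos': array([  5.368 ,  11.2911, -16.4774,  -1.0042, -61.7054,  -4.6494]), 'tool_pos': array([ 0.545 , -0.1355,  0.1918]), 'orientation': array([ 179.072 ,    0.4486, -179.757 ]), 'force': array([ 0.4389, -0.903 , -0.2683]), 'opening': np.float64(0.078)}
-0.3 81 zmax,x_top,xmin,xmax [0.2173 0.542  0.5276 0.5605]
-0.285 62 zmax,x_top,xmin,xmax [0.2171 0.5426 0.5275 0.5579]
-0.27 54 zmax,x_top,xmin,xmax [0.2177 0.5421 0.5265 0.5567]
-0.255 50 zmax,x_top,xmin,xmax [0.2173 0.5419 0.5267 0.5548]
-0.24 56 zmax,x_top,xmin,xmax [0.2184 0.5421 0.5224 0.5571]
-0.225 50 zmax,x_top,xmin,xmax [0.2187 0.5441 0.5229 0.5528]
-0.21 46 zmax,x_top,xmin,xmax [0.2181 0.5429 0.5274 0.5552]
-0.195 41 zmax,x_top,xmin,xmax [0.2192 0.5422 0.5274 0.5526]
-0.18 43 zmax,x_top,xmin,xmax [0.2182 0.5432 0.5274 0.5556]
-0.165 39 zmax,x_top,xmin,xmax [0.219  0.5424 0.5273 0.5583]
-0.15 141 zmax,x_top,xmin,xmax [0.2465 0.5867 0.5001 0.5982]
-0.135 96 zmax,x_top,xmin,xmax [0.2429 0.5853 0.5042 0.5869]
-0.12 46 zmax,x_top,xmin,xmax [0.2356 0.5875 0.527  0.5875]
-0.105 13 zmax,x_top,xmin,xmax [0.2208 0.546  0.5299 0.5526]
y end -0.3051664707730278 0.0364794239133166
```

View pics/side11.png

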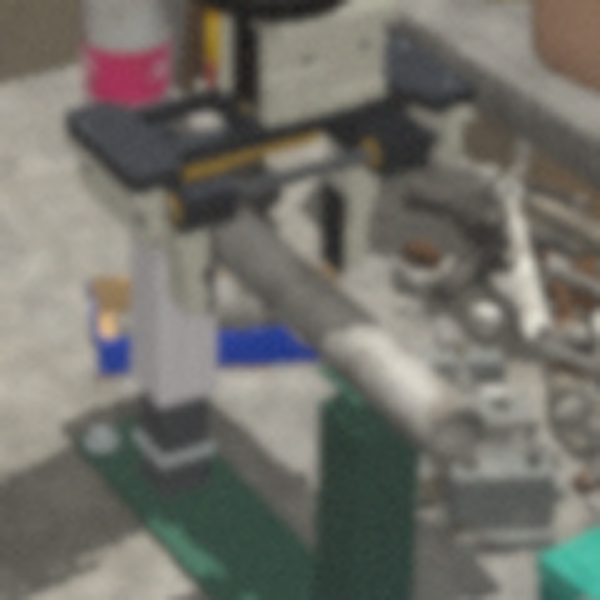

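The fingers are open and clear of the pipe, which lies seated. I will go straight up, then aside to clear the view.

>>> {"fn": "send_rows", "kwargs": {"commands": [[0,[0,0,0.04],[0,0,0]],[0,[0,0,0.1],[0,0,0]],[0,[0,0,0.15],[0,0,0]],[0,[0,0,0.18],[0,0,0]],[0,[0,0,0.1],[0,0,0]],[0,[0,0,0],[0,0,0]]]}}

```text
clock: 21.7
tool_pos: [0.543, -0.1361, 0.3427]
orientation: [179.1, 0.4, -179.8]
force: [0.0, 0.3, -0.1]
opening: 0.0877
```

>>> {"fn": "send_rows", "kwargs": {"commands": [[0,[0,0.15,0],[0,0,0]],[0,[0,0.18,0],[0,0,0]],[0,[0,0.18,0],[0,0,0]],[0,[0,0.18,0],[0,0,0]],[0,[0,0.18,0],[0,0,0]],[0,[0,0.18,0],[0,0,0]],[0,[0,0.18,0],[0,0,0]],[0,[0,0.1,0],[0,0,0]],[0,[0,0,0],[0,0,0]]]}}

```text
clock: 22.6
tool_pos: [0.5391, 0.2075, 0.3439]
orientation: [179.1, 0.5, 180.0]
force: [0.2, -0.7, -0.9]
opening: 0.0879
```

```bash
python3 look.py top top12 100 300 110 420; python3 pm.py top12 0.195;python3 look.py side side12 130 310 150 360; python3 pm.py side12 0.195
```

```text
2.5806451612903225 {'clock': np.float64(22.65), 'joint_pos': array([ 40.1043,   7.7805,  -1.1184,  -0.3522, -80.1997, -40.0892]), 'tool_pos': array([0.5391, 0.2063, 0.344 ]), 'orientation': array([179.1534,   0.4654, 179.9545]), 'force': array([-1.1949, -0.9011, -0.5206]), 'opening': np.float64(0.0876)}
-0.3 63 zmax,x_top,xmin,xmax [0.2181 0.5459 0.5323 0.5607]
-0.285 70 zmax,x_top,xmin,xmax [0.2195 0.5458 0.5321 0.5634]
-0.27 71 zmax,x_top,xmin,xmax [0.2195 0.548  0.5319 0.5632]
-0.255 77 zmax,x_top,xmin,xmax [0.2194 0.5476 0.5275 0.5658]
-0.24 85 zmax,x_top,xmin,xmax [0.2193 0.5463 0.5273 0.5658]
-0.225 82 zmax,x_top,xmin,xmax [0.2192 0.546  0.527  0.5656]
-0.21 76 zmax,x_top,xmin,xmax [0.2205 0.5447 0.5311 0.5623]
-0.195 70 zmax,x_top,xmin,xmax [0.2206 0.5467 0.531  0.5619]
-0.18 73 zmax,x_top,xmin,xmax [0.2202 0.5466 0.5307 0.5617]
-0.165 71 zmax,x_top,xmin,xmax [0.2206 0.5442 0.5306 0.5615]
-0.15 72 zmax,x_top,xmin,xmax [0.2206 0.5462 0.5303 0.5613]
-0.135 71 zmax,x_top,xmin,xmax [0.2227 0.5482 0.5302 0.561 ]
-0.12 69 zmax,x_top,xmin,xmax [0.2221 0.5457 0.5301 0.5608]
-0.105 73 
[... 1674 characters left out ...]
 zmax,x_top,xmin,xmax [0.2196 0.5437 0.5262 0.552 ]
-0.105 41 zmax,x_top,xmin,xmax [0.2206 0.5412 0.5275 0.555 ]
-0.09 34 zmax,x_top,xmin,xmax [0.2207 0.5398 0.5277 0.551 ]
-0.075 36 zmax,x_top,xmin,xmax [0.2202 0.5437 0.5268 0.5513]
-0.06 38 zmax,x_top,xmin,xmax [0.2206 0.5442 0.5238 0.5527]
-0.045 39 zmax,x_top,xmin,xmax [0.22   0.5432 0.5238 0.5511]
-0.03 39 zmax,x_top,xmin,xmax [0.2218 0.5423 0.5244 0.5536]
-0.015 36 zmax,x_top,xmin,xmax [0.2215 0.5394 0.5263 0.5547]
0.0 28 zmax,x_top,xmin,xmax [0.223  0.5411 0.5263 0.5514]
0.015 30 zmax,x_top,xmin,xmax [0.2222 0.5431 0.5257 0.5529]
0.03 26 zmax,x_top,xmin,xmax [0.2224 0.5419 0.5274 0.5511]
y end -0.30475563329715233 0.038779539752541003
```

View pics/top12.png

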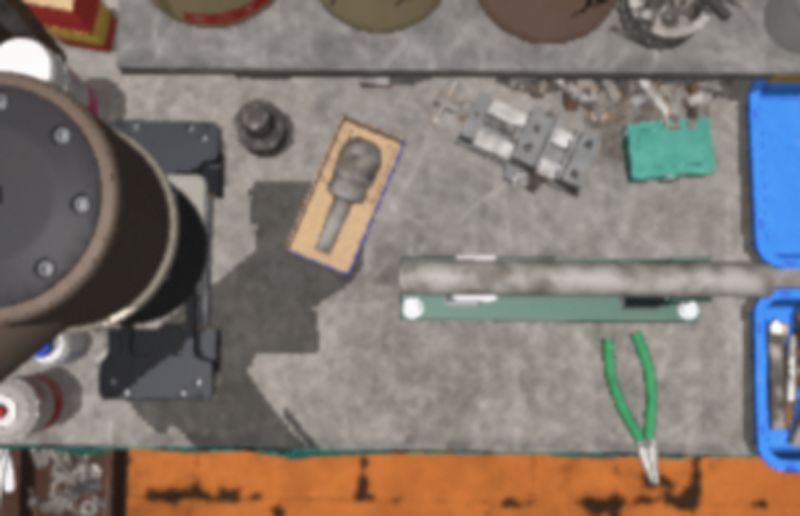

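View pics/side12.png

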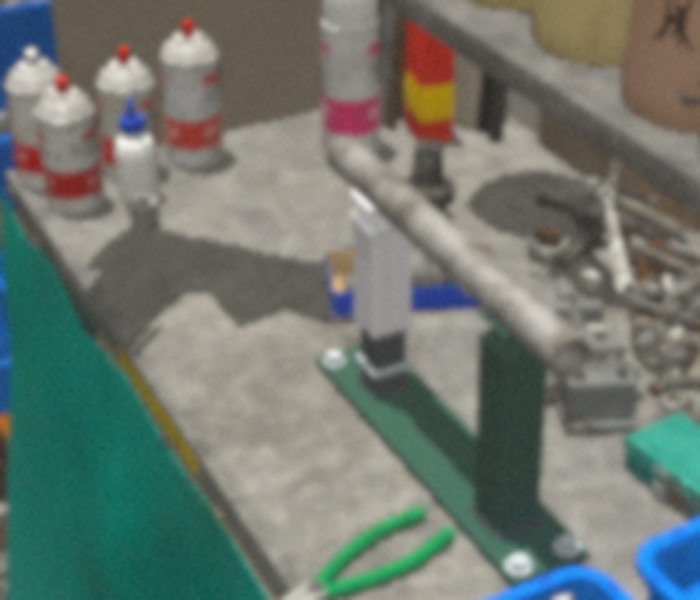

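The pipe lies straight in both Vs. In the top view it runs from (400,275) to past the fixed head. Its ends are at y = -0.304 and +0.035, so its middle is at -0.135, which matches the midpoint of the heads. The bystanders have not moved.

```bash
python3 -c "
from plant import order; print(order.close_job())"
```

```text
the job is handed in; nothing more can be done
None
```

The leg is one hole up with its button snapped out, and the grey pipe is lying in both V-heads. I handed the job in at about 22.7 s; the interface gave no verdict.

- **Leg:** I pinched the sleeve across the button and drew it up about 38 mm. It then met soft stops both ways, about 1.7 mm apart: +2.6 N going down and -8 N going up, well under the 25 N limit. That is a little more than the stated 1 mm play. I eased back into the play and let go. The sleeve held, and the top view showed the button proud of it.
- **Overshoot check:** The snap gave no sharp force signal. I found it by going down to the lower stop and then up lightly to the upper one, so the sleeve was worked gently within its play rather than stopped on the first click.
- **Pipe position:** It runs from y = -0.304 to +0.035, so its middle is within about 1 mm of the midpoint of the heads.
- **Pipe lie:** It is straight in both Vs and slopes about 1° up toward the leg, because the leg head sits 3 to 4 mm higher than the fixed one. It touched down at no more than about 7 N, and the arm was well clear at the end.
- **Disagreement:** The two cameras differ by about 3 mm in x. I compared pipe and heads within the same view, so this did not affect the placing.
- **Bystanders:** By eye in the last pictures, the pliers, drill box, arbor and bottle look where they were. I did not check the collet separately at the end; the gripper stayed well away from it.

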